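# Snap the marker into its bench clip

## Robot

A 6-joint arm with a two-finger parallel gripper is mounted at the origin on a cart in front of the work surface, level with it; the furniture and walls round the work are solid. World frame = base frame: x ahead of the robot, y to its left, z up, the work surface at z = 0. Lengths are in m, angles in rad, forces in N, time in s.
With the tool pointing down it reaches from about 0.4 to 0.925 m from the base axis. Payload 3.4 kg.
Tool frame: the origin (TCP) lies midway between the tips of the shut fingers; the grasp point (between the pads) lies robot.grip_point_offset behind it (robot.grip_point_offset is the distance from the TCP to the grasp point, in m); z points along the fingers, y is the direction in which the jaws open and shut (so a half turn about z gives the same grasp; the last joint's range is limited). The gripper opens to 85 mm and grips with 20 to 120 N. Pads are 22 mm wide; open, the fingers measure 114 mm over their backs; the gripper's body (76 mm by 85 mm) begins 54 mm behind the grasp point. The pads swing forward as they close: fully open they stand 13 mm farther back than shut.
Start: joints at [-1.276, 0.307, 1.506, -0, 1.328, -0.073], TCP at [0.207, -0.537, 0.231] pointing down, gripper open.
Joint ranges: [-3.12, 3.12], [-1.05, 2.28], [0.14, 2.33], [-1.42, 4.57], [0.1, 2.73], [-2.68, 2.68]. Speed limits (rad/s): [2.57, 2.57, 3.14, 3.14, 3.14, 3.14].

## Interface

Orientations are given as a unit quaternion [x, y, z, w].
In Python, from station import sensors, cams, ticket, models, robot gives the robot as it stands.
- The arm moves only by the shell command python3 -m pendant 'ROWS' [OPENING] [FORCE]. ROWS is JSON, a list of rows, each a list of 6 numbers: the shift along the tool's x, y, z in m, then the turn, a rotation vector about the tool's x, y, z in rad. A call has 1 to 5 rows; each row is the pose to reach, as a shift and turn from the pose commanded when the call began, along the tool's axes at that moment; what a row does not reach only later rows make up. A row lasts 1/12 s, in which the tool goes at most 41.7 mm and 7.16 degrees, less where a joint would pass 70% of its speed; a pose out of reach is approached as far as the arm can. A call with a gripper value outside its range is refused whole. OPENING is the opening, from 0 (shut) to 1 (fully open), set as the call begins (- or left out, the last holds). The fingers move at their own pace and stop on an object; FORCE is the grip in N (left out, the last holds). Time passes only in rows, so rows that repeat a pose let the fingers close. It gives the time, the measured TCP pose, the force and the opening at its end, in the units of the state.
- sensors.observe(): the state, without advancing time (a new reading comes with each control period).
- cams.read_camera(name): name is "scene" or "top"; returns the picture (480x640x3 uint8, blue, green, red); there is no depth.
- cams.calibration(name): a dict with "camera_matrix" (3x3 intrinsics, pixels), "distortion" ([k1, k2, p1, p2, k3] as OpenCV has them; the pictures are not rectified), "world_from_camera" (4x4, takes a point from camera to world coordinates). Camera axes: x right, y up, looking along -z (the intrinsics and any distortion apply to the point x, -y, -z); pixel columns grow to the right and rows downward; lengths in m; the calibration is good to about 2 mm. A picture is of the moment at which its call begins. calibration takes no time and is no camera call.
- ticket.close_job(): hands the job in, once; it reports no verdict.
Trained networks look in the newest picture that a camera, given by its name, has taken for a name from the list of things; names that differ only in an ending like _2 or _b are one class to them, and where a whole thing is asked for, a point or a joint stands for the part that bears it (a point fixed in the world has none). Each returns a list of dicts, best first, with "confidence" (0 to 1); they miss things now and then, are a little off and sometimes report something else, mostly with a low value. They report only what shows in the picture. A call takes as long as a camera call. They do not tell look-alikes from the thing itself.
- models.masks_of(camera, target): "pixels" (480x640 bool, what is visible of it) and "bbox" ([left, top, width, height] in pixels, round what is visible of it).
- models.landmark_of(camera, target): "at" ([column, row] in pixels: a listed point, or the origin of a listed thing).
The state is a dict: "time": time; "qpos": joint angles; "dq": joint speeds; "tau": joint torques, N m; "tool_pos": TCP position; "tool_rot": TCP orientation; "ft_force": force on the tool from outside, world axes, zero at the start; "moment": the same for the moment, N m; "opening": finger opening in m.
Only numpy, scipy, OpenCV 4.12 (cv2) and the standard library are available. Lean on these libraries where they do the work, as an engineer would, in place of code of your own. Each camera call takes 0.05 s, during which the arm holds its last target.

## Task

Put the red and white marker pen away in the clip holder with the red base: lay it along the holder over both pairs of spring clips and press it straight down until it snaps past the clips and lies fully home, then stop pushing and let go. Either end of the pen may point either way. Do not press on hard once it has snapped in.

Things in the scene. Friction and masses are not known exactly. Their poses are not given: they have to be found in the camera images.
- marker_center (a point): Centre of the loose marker pen (white barrel, red cap and stripe; 135 mm long, about 14 mm thick at the clips and 16 mm at its thickest, 40 g), 7.5 mm above its underside as it lies on the bench. Its y axis runs along the pen, its x axis across it; grasp it across, at the middle. The thin yellow pencil nearby is not wanted.
- red_holder_seat (a point): Where the marker's centre must come to lie in the holder with the RED base: midway between its clips, 33.5 mm above the bench. Fixed base plate 46 mm (x) by 104 mm (y), 7 mm thick; the pen lies along y. A clip stands 36 mm to either side along y: black saddle (top 26 mm above the bench) between two spring-steel arms. The 62 mm between the clips are clear for fingers.
- red_holder_lips (a point): Point 7 mm above the red holder's seat, level with the rounded lips of its spring arms (10 mm apart; flared tips 26 mm apart, up to 54 mm above the bench). Pressed down, the pen meets the lips with its centre about 14 mm above the seat; resistance peaks at 7 to 11 N about 10 mm above the seat, then falls away as the lips snap over it and draw it in, and the saddles stop it hard at the seat.
- blue_holder_seat (a point): The seat point of a second holder of the same shape and size with a BLUE base; not the one to use.
Mind the look-alikes: they are no part of the job. Of the things that look like the part that bears red_holder_seat, the smaller one is meant.

How it is judged:
By the outcome, as a careful person would: the job done as asked, in the order asked, and still so for the second after the job is handed in, with the robot touching nothing.
It also fails if it takes over 48 s, if anything falls off the work surface, if the arm or the gripper's body presses on something with over 40 N, if the wrist force passes 120 N, or if a joint passes its speed limit or range.

## Working session

There is one attempt and no reset: what is moved stays moved. The work goes in short steps, Python scripts to look and compute and a shell command to move; the robot and the scene stay as the last step left them, time stands still between calls to the robot, and variables do not carry over. Pictures are saved under pics/ and viewed, and the job is handed in when it is done.

```bash
ls; mkdir -p pics
python3 - <<'E'
from station import sensors, cams, ticket, models, robot
import cv2
print(sensors.observe()); print(robot.grip_point_offset)
for c in("scene","top"):
    im=cams.read_camera(c); cv2.imwrite(f"pics/{c}0.png",im)
    k=cams.calibration(c);print(c,k)
    for t in("marker_center","red_holder_seat","blue_holder_seat","red_holder_lips"):
        print(c,t,[(r['at'],round(r['confidence'],2)) for r in models.landmark_of(c,t)])
E
```

```text
pics
{'time': 0.0, 'qpos': array([-1.27644733e+00,  3.07561275e-01,  1.50766539e+00,  1.50977204e-05,
        1.32840395e+00, -7.35090284e-02]), 'dq': array([ 4.37354865e-04,  1.77442923e-03,  7.08354342e-04, -5.14381121e-04,
        2.38432835e-05, -3.57720079e-04]), 'tau': array([ 8.53966685e-04, -4.57537794e+01, -2.51921582e+01, -6.75962456e-04,
        1.32176309e-02, -9.75045111e-07]), 'tool_pos': array([ 0.20655521, -0.53587389,  0.23039078]), 'tool_rot': array([ 9.83132513e-01,  1.82891834e-01, -1.05005523e-04, -1.01358148e-03]), 'ft_force': array([ 0.31966291, -0.51667192, -0.61197006]), 'moment': array([-0.02281112,  0.0498019 , -0.01016046]), 'opening': 0.08551171069517252}
0.0187
scene {'camera_matrix': array([[509.63328143,   0.        , 314.74681234],
       [  0.        , 509.63328143, 238.4995445 ],
       [  0.        ,   0.        ,   1.        ]]), 'distortion': array([-0.040729,  0.      ,  0.      ,  0.      ,  0.      ]), 'world_from_camera': array([[-0.74090524,  0.39566652, -0.54268539, -0.02729173],
       [-0.67153392, -0.42431263,  0.60745452,  0.56798511],

[... 440 characters left out ...]
  0.        , 443.95931038, 239.50399627],
       [  0.        ,   0.        ,   1.        ]]), 'distortion': array([-0.09411858,  0.        ,  0.        ,  0.        ,  0.        ]), 'world_from_camera': array([[ 0.01812795,  0.99497462, -0.09847271,  0.4408672 ],
       [-0.99973186,  0.01661871, -0.01612524, -0.05840862],
       [-0.01440772,  0.09873863,  0.9950091 ,  0.91933375],
       [ 0.        ,  0.        ,  0.        ,  1.        ]])}
top marker_center [([191.9, 269.8], 0.62)]
top red_holder_seat [([481.4, 211.3], 0.96), ([308.2, 282.7], 0.93)]
top blue_holder_seat [([310.1, 284.7], 0.6), ([432.9, 293.1], 0.57)]
top red_holder_lips [([309.0, 287.1], 0.67), ([482.9, 212.7], 0.57)]
```

View pics/scene0.png

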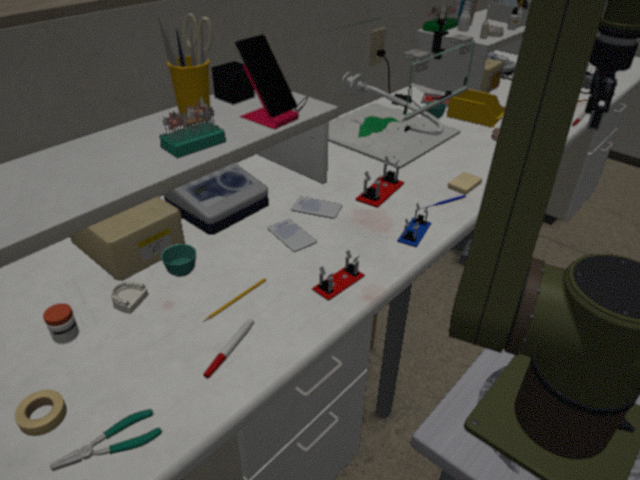

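View pics/top0.png

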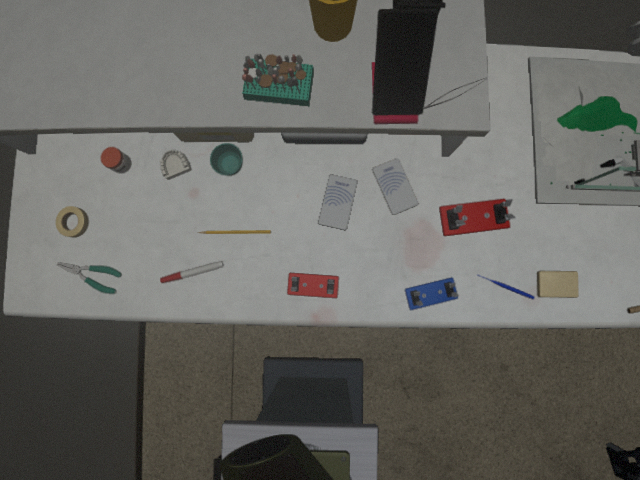

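The top picture shows the wanted marker at (192,271). The pencil at (235,232) and the blue pen at (505,286) are not wanted. There are two red holders: a small one at (313,285), which is also at (339,281) in scene, and a bigger one at (476,217), scene (380,190). There is a blue holder at (432,293). I choose the small red one and will check its sizes.

```bash
cat > h.py <<'E'
from station import sensors, cams, ticket, models, robot
import cv2, numpy as np
def ray(c,uv):
    k=cams.calibration(c);p=cv2.undistortPoints(np.array([[uv]],float),k['camera_matrix'],k['distortion'])[0,0]
    T=k['world_from_camera'];return T[:3,3],T[:3,:3]@np.array([p[0],-p[1],-1])
def at(c,uv,z):
    o,d=ray(c,uv);return o+d*(z-o[2])/d[2]
def proj(c,P):
    k=cams.calibration(c);T=np.linalg.inv(k['world_from_camera']);q=T[:3,:3]@np.asarray(P)+T[:3,3]
    return cv2.projectPoints(np.array([[q[0],-q[1],-q[2]]]),np.zeros(3),np.zeros(3),k['camera_matrix'],k['distortion'])[0][0,0]
def tri(a,b):
    o1,d1=ray('top',a);o2,d2=ray('scene',b)
    A=np.stack([d1,-d2],1);s=np.linalg.lstsq(A,o2-o1,rcond=None)[0]
    p,q=o1+s[0]*d1,o2+s[1]*d2;return (p+q)/2,np.linalg.norm(p-q)
def rect(c,mask,z):
    ys,xs=np.nonzero(mask);P=np.array([at(c,(x,y),z)[:2] for x,y in zip(xs,ys)],np.float32)
    r=cv2.minAreaRect(P*1000);b=cv2.boxPoints(r);e=b[1]-b[0];f=b[2]-b[1];l=e if np.hypot(*e)>np.hypot(*f) else f
    return np.round(r[0],1),np.round(r[1],1),round(float(np.degrees(np.arctan2(l[1],l[0]))%180),2), P.mean(0)*1000
E
python3 - <<'E'
from h import *
for c in('top','scene'):
    im=cams.read_camera(c)
    for t,z in(('marker_center',.0075),('red_holder_seat',.007)):
        for r in models.masks_of(c,t): print(c,t,round(r['confidence'],2),r['bbox'],rect(c,r['pixels'],z))
    hsv=cv2.cvtColor(im,cv2.COLOR_BGR2HSV)
    red=(((hsv[...,0]<8)|(hsv[...,0]>172))&(hsv[...,1]>130)&(hsv[...,2]>60)).astype(np.uint8)
    n,l,s,ce=cv2.connectedComponentsWithStats(red)
    for i in range(1,n):
        if s[i,4]>60: print(c,'red',s[i],rect(c,l==i,.007))
    u,v=(313,285) if c=='top' else (339,281)
    cr=im[v-50:v+50,u-130:u+60] if c=='top' else im[v-50:v+110,u-150:u+50]
    cv2.imwrite(f'pics/crop_{c}.png',cv2.resize(cr,None,fx=3.7,fy=3.7,interpolation=cv2.INTER_CUBIC))
print('seat',tri((308.2,282.7),(339.9,271.5)),'big',tri((481.4,211.3),(378,176.9)),'mk',tri((191.9,269.8),(231.4,347.6)))
E
```

```text
top marker_center 0.93 [159.2, 258.6, 64.5, 25.0] (array([458.6, 232. ]), array([ 18.3, 136.7]), 107.42, array([458.59973, 231.25989], dtype=float32))
top red_holder_seat 0.75 [290.0, 274.1, 51.5, 27.5] (array([437.2, -21.4]), array([102.4,  46. ]), 87.3, array([437.0427  , -21.399044], dtype=float32))Traceback (most recent call last):
  File "<stdin>", line 5, in <module>
  File "h.py", line 16, in rect
    ys,xs=np.nonzero(mask);P=np.array([at(c,(x,y),z)[:2] for x,y in zip(xs,ys)],np.float32)
                                       ~~^^^^^^^^^^^
  File "h.py", line 7, in at
    o,d=ray(c,uv);return o+d*(z-o[2])/d[2]
        ~~~^^^^^^
  File "h.py", line 4, in ray
    k=cams.calibration(c);p=cv2.undistortPoints(np.array([[uv]],float),k['camera_matrix'],k['distortion'])[0,0]
ValueError: time passes only in moves, steps and waits
```

```bash
python3 - <<'E'
s=open('h.py').read()
s=s.replace("def ray","_K={}\ndef cal(c):\n    if c not in _K:_K[c]=cams.calibration(c)\n    return _K[c]\ndef ray",1).replace("k=cams.calibration(c)","k=cal(c)")
open('h.py','w').write(s)
E
python3 - <<'E'
from h import *
for c in('top','scene'):
    im=cams.read_camera(c)
    for t,z in(('marker_center',.0075),('red_holder_seat',.007)):
        for r in models.masks_of(c,t): print(c,t,round(r['confidence'],2),r['bbox'],rect(c,r['pixels'],z))
    hsv=cv2.cvtColor(im,cv2.COLOR_BGR2HSV)
    red=(((hsv[...,0]<8)|(hsv[...,0]>172))&(hsv[...,1]>130)&(hsv[...,2]>60)).astype(np.uint8)
    n,l,s,ce=cv2.connectedComponentsWithStats(red)
    for i in range(1,n):
        if s[i,4]>60: print(c,'red',s[i],rect(c,l==i,.007))
    u,v=(313,285) if c=='top' else (339,281)
    cr=im[v-50:v+50,u-130:u+60] if c=='top' else im[v-50:v+110,u-150:u+50]
    cv2.imwrite(f'pics/crop_{c}.png',cv2.resize(cr,None,fx=3.7,fy=3.7,interpolation=cv2.INTER_CUBIC))
print('seat',tri((308.2,282.7),(339.9,271.5)),'big',tri((481.4,211.3),(378,176.9)),'mk',tri((191.9,269.8),(231.4,347.6)))
E
```

```text
top marker_center 0.66 [159.0, 259.0, 66.2, 24.1] (array([457.9, 232.1]), array([ 17.8, 136.1]), 106.24, array([458.74118, 230.68918], dtype=float32))
top red_holder_seat 0.87 [287.9, 273.2, 51.2, 25.7] (array([437. , -22.7]), array([101.5,  46.2]), 86.97, array([437.17288, -22.32243], dtype=float32))
top red_holder_seat 0.82 [440.4, 198.7, 73.1, 37.2] (array([ 585. , -362.7]), array([ 67.2, 160.7]), 98.28, array([ 585.31287, -359.0082 ], dtype=float32))
top red [374 115  43   8 311] (array([ 793.7, -190.5]), array([15.7, 90.3]), 91.25, array([ 794.04315, -191.78902], dtype=float32))
top red [102 148  19  19 262] (array([704. , 424.5]), array([41.9, 40.4]), 89.85, array([704.3234 , 425.64923], dtype=float32))
top red [ 440  199   70   36 1294] (array([ 584.1, -356.8]), array([ 60.6, 141.6]), 98.28, array([ 582.41437, -355.148  ], dtype=float32))
top red [161 273  19   9  72] (array([446.4, 275.9]), array([ 8.9, 40.8]), 106.93, array([446.9149 , 274.40094], dtype=float32))
top red [288 273  50  24 737] (array([437.4, -21.5]), array([100.2,  42.6]), 86.65, array([437.29266 , -22.399237
[... 845 characters left out ...]
, array([ 575.2841, -351.0027], dtype=float32))
scene red [313 269  51  31 509] (array([435.8, -19.4]), array([101.2,  43.4]), 87.06, array([431.8939  , -16.796234], dtype=float32))
scene red [ 44 304  27  19 324] (array([746. , 387.7]), array([43.8, 47.7]), 153.5, array([746.41583, 387.68146], dtype=float32))
scene red [204 354  22  23 178] (array([447.8, 270.7]), array([13.3, 48.7]), 108.82, array([448.57565, 270.17206], dtype=float32))
seat (array([ 0.43752585, -0.01677905,  0.0327876 ]), np.float64(0.010338218138604369)) big (array([ 0.59222741, -0.3587346 ,  0.04033842]), np.float64(0.004770889975011363)) mk (array([0.46111396, 0.22897613, 0.00450917]), np.float64(0.006015185334261879))
```

View pics/crop_top.png

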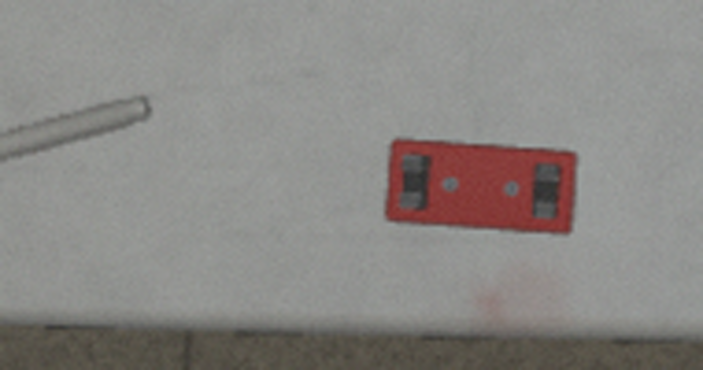

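View pics/crop_scene.png

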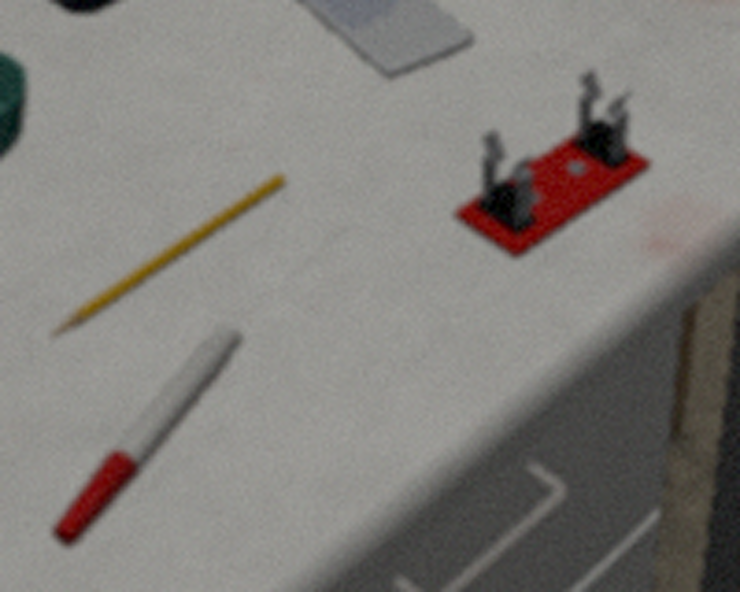

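The crops confirm it: the small red holder's plate measures about 101×44 mm (stated size 104×46), and the big one about 142×61. Its seat is near (0.437, -0.021) with its y axis at 87°. The marker is near (0.459, 0.2315) with its axis at 107°.

```bash
cat > plan.py <<'E'
from h import *
from scipy.spatial.transform import Rotation as R
def plan(p,yaw,label=''):
    s=sensors.observe();r=R.from_quat(s['tool_rot'])
    y=np.array([np.cos(yaw),np.sin(yaw),0]);z=np.array([0,0,-1.]);T=R.from_matrix(np.stack([np.cross(y,z),y,z],1))
    print(label,'t',round(s['time'],2),'shift',np.round(r.inv().apply(np.array(p)-s['tool_pos']),4),'rv',np.round((r.inv()*T).as_rotvec(),4),'tcp',np.round(s['tool_pos'],4),'F',np.round(s['ft_force'],1),'open',round(s['opening'],4))
if __name__=='__main__':
    import sys
    a=[float(v) for v in sys.argv[1:]]
    plan(a[:3],np.radians(a[3]))
E
python3 plan.py .36 -.38 .22 -43; python3 plan.py .44 -.2 .20 -17; python3 plan.py .459 .2315 .1 17
```

```text
t 0.95 shift [ 0.1993 -0.091   0.0113] rv [ 0.      0.     -0.4525] tcp [ 0.2067 -0.5366  0.2313] F [0.  0.1 0.4] open 0.0855
 t 0.95 shift [ 0.3387 -0.2302  0.0313] rv [ 0.      0.     -0.9063] tcp [ 0.2067 -0.5366  0.2313] F [0.  0.1 0.4] open 0.0855
 t 0.95 shift [ 0.5116 -0.626   0.1313] rv [ 0.      0.     -1.4997] tcp [ 0.2067 -0.5366  0.2313] F [0.  0.1 0.4] open 0.0855
```

```bash
python3 -m pendant '[[0.04,-0.018,0.003,0,0,-0.1],[0.08,-0.036,0.006,0,0,-0.2],[0.12,-0.054,0.009,0,0,-0.3],[0.16,-0.072,0.012,0,0,-0.4],[0.199,-0.091,0.012,0,0,-0.45]]'; python3 plan.py .44 -.2 .20 -17;python3 plan.py .459 0.03 .16 3
```

```text
time: 1.37
tool_pos: [0.3531, -0.3866, 0.2191]
tool_rot: [0.917, 0.399, 0.0, -0.0]
ft_force: [0.9, -0.2, -0.0]
opening: 0.0855
 t 1.37 shift [ 0.1958 -0.0634  0.0191] rv [-2.000e-04 -2.000e-04 -4.526e-01] tcp [ 0.3531 -0.3866  0.2191] F [ 0.9 -0.2 -0. ] open 0.0855
 t 1.37 shift [ 0.3771 -0.2062  0.0592] rv [-2.000e-04 -2.000e-04 -8.016e-01] tcp [ 0.3531 -0.3866  0.2191] F [ 0.9 -0.2 -0. ] open 0.0855
```

```bash
python3 -m pendant '[[0.037,-0.012,0.004,0,0,-0.09],[0.075,-0.024,0.008,0,0,-0.18],[0.112,-0.036,0.012,0,0,-0.27],[0.149,-0.048,0.016,0,0,-0.36],[0.187,-0.06,0.02,0,0,-0.45]]'; python3 plan.py .459 0.0 .16 3
```

```text
time: 1.78
tool_pos: [0.4368, -0.2089, 0.1995]
tool_rot: [0.804, 0.594, 0.0, 0.0]
ft_force: [0.2, 0.3, -0.4]
opening: 0.0854
 t 1.78 shift [ 0.2061 -0.0403  0.0394] rv [ 5.000e-04  3.000e-04 -3.511e-01] tcp [ 0.4368 -0.2089  0.1995] F [ 0.2  0.3 -0.4] open 0.0854
```

```bash
python3 -m pendant '[[0.04,-0.008,0.006,0,0,-0.07],[0.08,-0.016,0.012,0,0,-0.14],[0.12,-0.024,0.018,0,0,-0.21],[0.16,-0.032,0.024,0,0,-0.28],[0.198,-0.04,0.03,0,0,-0.35]]'; python3 plan.py .459 0.2315 .11 17
```

```text
time: 2.2
tool_pos: [0.4573, -0.0076, 0.1695]
tool_rot: [0.689, 0.725, 0.0, 0.0]
ft_force: [-0.5, 0.5, 0.0]
opening: 0.0855
 t 2.2 shift [0.2387 0.0137 0.0595] rv [ 9.000e-04  1.000e-04 -2.462e-01] tcp [ 0.4573 -0.0076  0.1695] F [-0.5  0.5  0. ] open 0.0855
```

```bash
python3 -m pendant '[[0.038,0.003,0.01,0,0,-0.05],[0.076,0.006,0.02,0,0,-0.1],[0.114,0.009,0.03,0,0,-0.15],[0.152,0.012,0.04,0,0,-0.2],[0.19,0.013,0.05,0,0,-0.245]]';python3 -m pendant '[[0.038,-0.01,0,0,0,0],[0.038,-0.01,0,0,0,0],[0.038,-0.01,0,0,0,0]]' ; python3 plan.py .459 0.2315 .11 17
python3 - <<'E'
from h import *
for c in('top','scene'):
    im=cams.read_camera(c)
    u,v=map(int,proj(c,(.459,.2315,.03)))
    cr=im[max(0,v-75):v+75,u-100:u+100]
    cv2.imwrite(f'pics/pre_{c}.png',cv2.resize(cr,None,fx=3.5,fy=3.5,interpolation=cv2.INTER_CUBIC))
    print([(r['at'],r['confidence'],at(c,r['at'],.0075)) for r in models.landmark_of(c,'marker_center')])
    for r in models.masks_of(c,'marker_center'): print(c,round(r['confidence'],2),r['bbox'],rect(c,r['pixels'],.0075))
E
```

```text
time: 2.62
tool_pos: [0.4617, 0.1829, 0.1193]
tool_rot: [0.596, 0.803, 0.001, 0.0]
ft_force: [0.8, -0.2, 0.6]
opening: 0.0856
time: 2.87
tool_pos: [0.4395, 0.216, 0.1192]
tool_rot: [0.595, 0.804, -0.0, -0.0]
ft_force: [-0.6, 0.1, -0.3]
opening: 0.0852
 t 2.87 shift [0.0091 0.0232 0.0091] rv [-0.001   0.0001  0.0001] tcp [0.4395 0.216  0.1192] F [-0.6  0.1 -0.3] open 0.0852
[]
top 0.92 [173.5, 262.3, 47.7, 18.6] (array([463.9, 217.1]), array([ 16.6, 101.1]), 108.94, array([462.01965, 220.14365], dtype=float32))
top 0.24 [403.5, 279.7, 51.7, 33.6] (array([ 423.4, -265.1]), array([ 46.5, 106.5]), 103.94, array([ 423.55432, -262.97046], dtype=float32))
[([233.8, 347.8], 0.88, array([0.45288269, 0.22661627, 0.0075    ]))]
scene 0.72 [202.7, 320.5, 51.7, 60.8] (array([459.7, 229.1]), array([ 18.1, 139. ]), 107.13, array([459.27   , 231.39388], dtype=float32))
```

```bash
sleep 0
```

```text
(no output)
```

View pics/pre_scene.png

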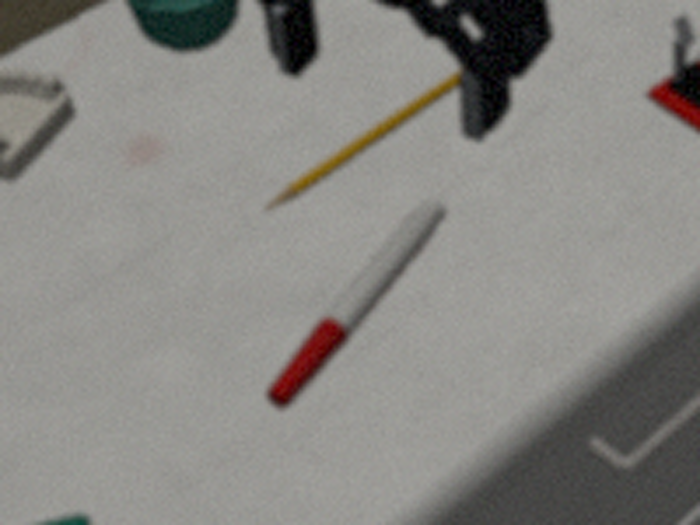

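View pics/pre_top.png

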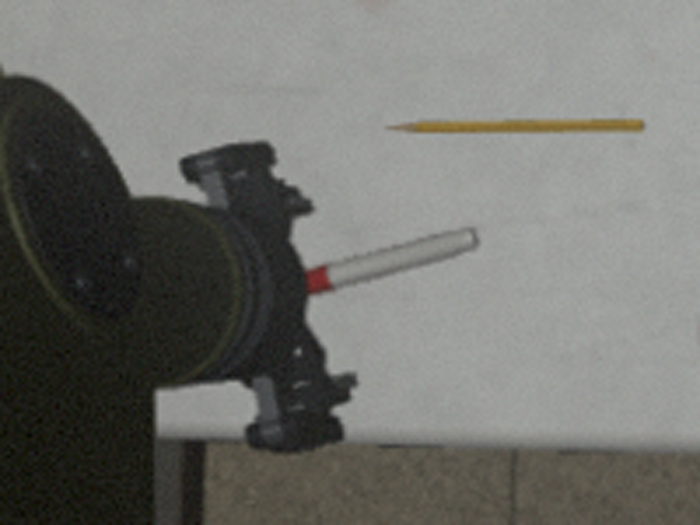

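The gripper is aligned across the pen, about 23 mm short along the jaw axis because I got one sign wrong. The fingers clear the pencil. Centring and descending with half-open jaws.

```bash
python3 -m pendant '[[0.009,0.023,0.01,0,0,0],[0.009,0.023,0.04,0,0,0],[0.009,0.023,0.07,0,0,0],[0.009,0.023,0.08,0,0,0],[0.009,0.023,0.08,0,0,0]]' 0.5; python3 plan.py .459 0.2315 .004 17
```

```text
time: 3.58
tool_pos: [0.4583, 0.2276, 0.0371]
tool_rot: [0.597, 0.802, -0.003, -0.002]
ft_force: [-0.1, -0.1, -0.3]
opening: 0.0427
 t 3.58 shift [0.0035 0.002  0.0331] rv [-0.0064  0.0006 -0.0065] tcp [0.4583 0.2276 0.0371] F [-0.1 -0.1 -0.3] open 0.0427
```

```bash
python3 -m pendant '[[0.003,0.001,0.015,0,0,0],[0.003,0.001,0.028,0,0,0],[0.003,0.001,0.033,0,0,0],[0.003,0.001,0.033,0,0,0],[0.003,0.001,0.033,0,0,0]]' 0.5; python3 plan.py .459 0.2315 .004 17
```

```text
time: 4.0
tool_pos: [0.4608, 0.2325, 0.0073]
tool_rot: [0.597, 0.802, 0.0, 0.0]
ft_force: [-0.1, -1.0, 0.5]
opening: 0.0423
 t 4.0 shift [-0.0005 -0.002   0.0033] rv [ 0.0008 -0.0001 -0.0052] tcp [0.4608 0.2325 0.0073] F [-0.1 -1.   0.5] open 0.0423
```

```bash
python3 -m pendant '[[0,-0.002,0.004,0,0,0],[0,-0.002,0.004,0,0,0],[0,-0.002,0.004,0,0,0]]' 0.5;python3 -m pendant '[[0,0,0,0,0,0],[0,0,0,0,0,0],[0,0,0,0,0,0],[0,0,0,0,0,0],[0,0,0,0,0,0]]' 0 80; python3 -m pendant '[[0,0,0,0,0,0],[0,0,0,0,0,0]]'
```

```text
time: 4.25
tool_pos: [0.4584, 0.2321, 0.0029]
tool_rot: [0.597, 0.802, 0.0, 0.0]
ft_force: [0.3, 0.3, 0.4]
opening: 0.0426
time: 4.67
tool_pos: [0.4585, 0.2322, 0.0031]
tool_rot: [0.597, 0.802, 0.0, 0.0]
ft_force: [-0.7, -0.8, 5.2]
opening: 0.0121
time: 4.83
tool_pos: [0.4585, 0.2322, 0.0031]
tool_rot: [0.597, 0.802, 0.0, 0.0]
ft_force: [-0.8, -0.0, 6.6]
opening: 0.0124
```

```bash
python3 -m pendant '[[0,0,-0.01,0,0,0],[0,0,-0.03,0,0,0],[0,0,-0.06,0,0,0],[0,0,-0.1,0,0,0],[0,0,-0.1,0,0,0]]'; python3 -m pendant '[[0,0,0,0,0,0],[0,0,0,0,0,0]]'
python3 - <<'E'
from h import *
s=sensors.observe();print(s['opening'],s['ft_force'])
for c in('top','scene'):
    im=cams.read_camera(c)
    u,v=map(int,proj(c,s['tool_pos']))
    cr=im[max(0,v-75):v+75,u-100:u+100]
    cv2.imwrite(f'pics/held_{c}.png',cv2.resize(cr,None,fx=3.5,fy=3.5,interpolation=cv2.INTER_CUBIC))
    print([(r['at'],r['confidence']) for r in models.landmark_of(c,'marker_center')],proj(c,s['tool_pos']))
E
```

```text
time: 5.25
tool_pos: [0.4628, 0.234, 0.1092]
tool_rot: [0.597, 0.803, 0.005, 0.003]
ft_force: [1.4, 0.4, -0.1]
opening: 0.0125
time: 5.42
tool_pos: [0.4581, 0.232, 0.1028]
tool_rot: [0.597, 0.802, 0.0, 0.0]
ft_force: [0.3, -0.2, -0.3]
opening: 0.0124
0.012401609169482023 [ 0.25881379 -0.23698624 -0.29675526]
[([171.6, 267.6], 0.69), ([310.9, 287.7], 0.33)] [175.07166069 270.91758319]
[] [223.63769853 305.14439644]
```

View pics/held_scene.png

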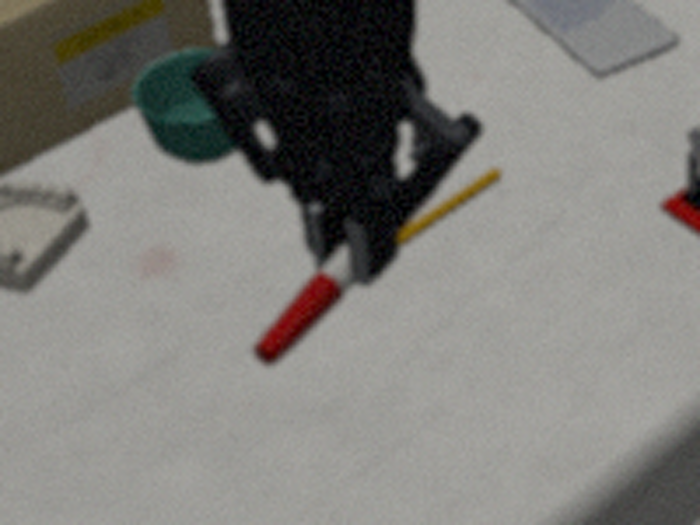

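View pics/held_top.png

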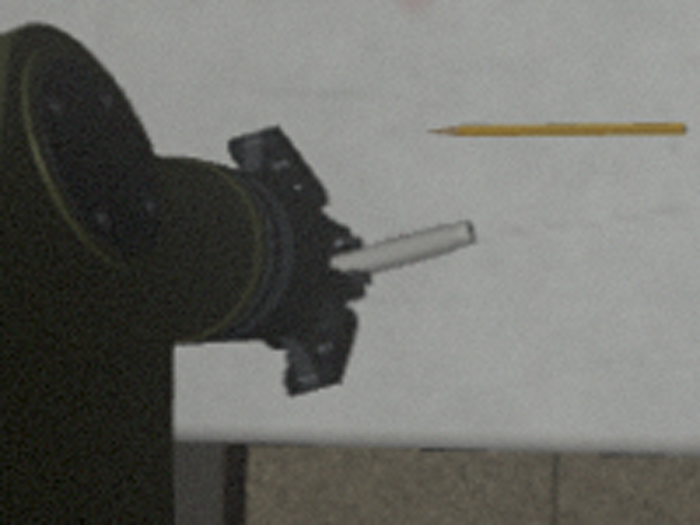

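```bash
python3 - <<'E'
from h import *
s=sensors.observe();p=s['tool_pos'];a=np.array([np.cos(np.radians(107)),np.sin(np.radians(107)),0])
for z in(.1,.107,.114):
  for n,c,uv in(('red','scene',(199.5,330.5)),('white','top',(209.5,262))):
    q=at(c,uv,z)-p;print(z,n,'along',round(q@a,4),'across',round(q@np.array([a[1],-a[0],0]),4))
E
python3 plan.py .4365 -.02 .10 -3;python3 plan.py .445 .1 .10 7
```

```text
0.1 red along 0.0583 across 0.0047
0.1 white along -0.0664 across -0.0004
0.107 red along 0.0636 across -0.0001
0.107 white along -0.0681 across -0.0012
0.114 red along 0.0688 across -0.0049
0.114 white along -0.0699 across -0.0021
 t 5.62 shift [-0.235  -0.0923  0.0014] rv [-0.0031  0.0009  0.3444] tcp [0.4572 0.2316 0.1011] F [ 0.2 -0.1  0. ] open 0.012
 t 5.62 shift [-0.1225 -0.0496  0.0013] rv [-0.0032  0.0006  0.1699] tcp [0.4572 0.2316 0.1011] F [ 0.2 -0.1  0. ] open 0.012
```

```bash
python3 -m pendant '[[-0.025,-0.01,0,0,0,0.035],[-0.057,-0.023,0,0,0,0.07],[-0.09,-0.036,0,0,0,0.11],[-0.12,-0.049,0,0,0,0.14],[-0.15,-0.06,0,0,0,0.18]]'; python3 plan.py .4365 -.02 .10 -3
```

```text
time: 6.03
tool_pos: [0.4424, 0.0698, 0.1013]
tool_rot: [0.667, 0.745, -0.001, -0.001]
ft_force: [-0.4, 0.7, -1.0]
opening: 0.0125
 t 6.03 shift [-0.0886 -0.0158  0.0013] rv [-0.0032  0.0002  0.1635] tcp [0.4424 0.0698 0.1013] F [-0.4  0.7 -1. ] open 0.0125
```

```bash
python3 -m pendant '[[-0.03,-0.006,0,0,0,0.05],[-0.06,-0.012,0,0,0,0.11],[-0.078,-0.015,0,0,0,0.163],[-0.08,-0.0155,0,0,0,0.163],[-0.08,-0.0155,0,0,0,0.163]]';python3 -m pendant '[[0,0,0,0,0,0],[0,0,0,0,0,0]]'; python3 plan.py .4365 -.02 .10 -3
python3 - <<'E'
from h import *
s=sensors.observe();print(s['opening'],s['ft_force'],s['qpos'])
for c in('top','scene'):
    im=cams.read_camera(c)
    u,v=map(int,proj(c,s['tool_pos']-[0,0,.05]))
    cr=im[max(0,v-75):v+75,u-100:u+100]
    cv2.imwrite(f'pics/above_{c}.png',cv2.resize(cr,None,fx=3.5,fy=3.5,interpolation=cv2.INTER_CUBIC))
E
```

```text
time: 6.45
tool_pos: [0.437, -0.0108, 0.1017]
tool_rot: [0.726, 0.688, -0.001, -0.001]
ft_force: [-0.7, 0.3, -0.1]
opening: 0.0128
time: 6.62
tool_pos: [0.4375, -0.0091, 0.102]
tool_rot: [0.724, 0.689, -0.0, -0.001]
ft_force: [-0.8, -0.3, -0.8]
opening: 0.0125
 t 6.62 shift [-0.0109 -0.0004  0.002 ] rv [-0.001  -0.0005  0.0029] tcp [ 0.4375 -0.0091  0.102 ] F [-0.8 -0.3 -0.8] open 0.0125
0.012500535202436741 [-0.77415609 -0.28415917 -0.80617415] [-1.17731800e-01  2.72025669e-01  1.95874589e+00  5.41349597e-04
  9.11828486e-01 -6.85985834e-02]
```

View pics/above_scene.png

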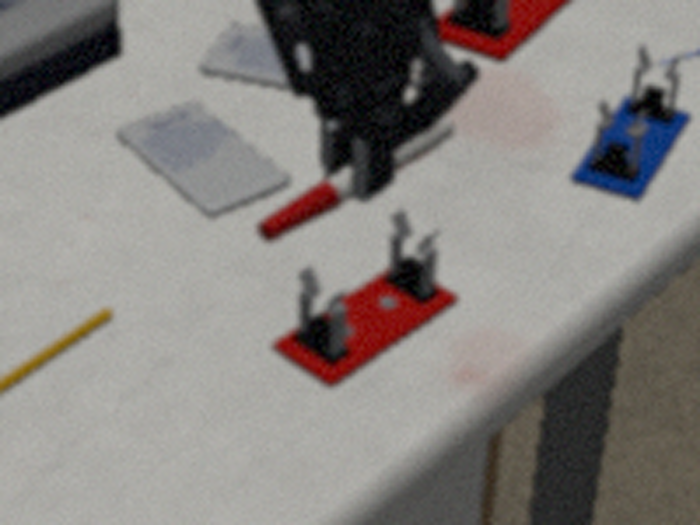

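View pics/above_top.png

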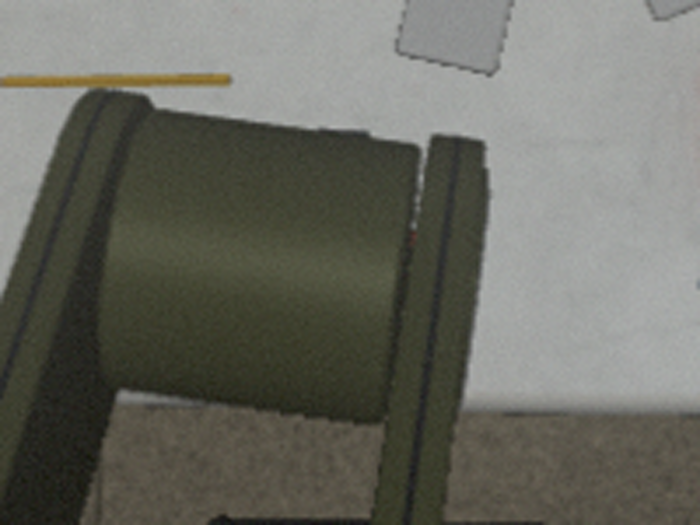

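The scene view shows the pen level and parallel over the small red holder, about 11 mm off toward the left clip. Correcting and descending to just above the lips.

```bash
python3 -m pendant '[[-0.006,-0.0005,0.005,0,0,0.002],[-0.012,-0.001,0.015,0,0,0.003],[-0.012,-0.001,0.03,0,0,0.003],[-0.012,-0.001,0.042,0,0,0.003],[-0.012,-0.001,0.042,0,0,0.003]]';python3 -m pendant '[[0,0,0,0,0,0],[0,0,0,0,0,0]]'; python3 plan.py .4367 -.021 .058 -3.1
python3 - <<'E'
from h import *
s=sensors.observe();p=s['tool_pos']
a=np.array([-np.cos(np.radians(87)),-np.sin(np.radians(87)),0])
c='scene'
im=cams.read_camera(c)
u,v=map(int,proj(c,s['tool_pos']-[0,0,.03]))
cr=im[v-45:v+45,u-60:u+60]
cv2.imwrite(f'pics/low_{c}.png',cv2.resize(cr,None,fx=6.5,fy=6.5,interpolation=cv2.INTER_CUBIC))
E
```

```text
time: 7.13
tool_pos: [0.4343, -0.0216, 0.0585]
tool_rot: [0.726, 0.688, -0.001, -0.002]
ft_force: [-0.9, -0.1, -1.5]
opening: 0.0123
time: 7.3
tool_pos: [0.4363, -0.0219, 0.0606]
tool_rot: [0.726, 0.688, 0.0, 0.0]
ft_force: [-0.7, 0.3, 0.5]
opening: 0.0125
 t 7.3 shift [0.0009 0.0004 0.0026] rv [0.0002 0.     0.0007] tcp [ 0.4363 -0.0219  0.0606] F [-0.7  0.3  0.5] open 0.0125
```

View pics/low_scene.png

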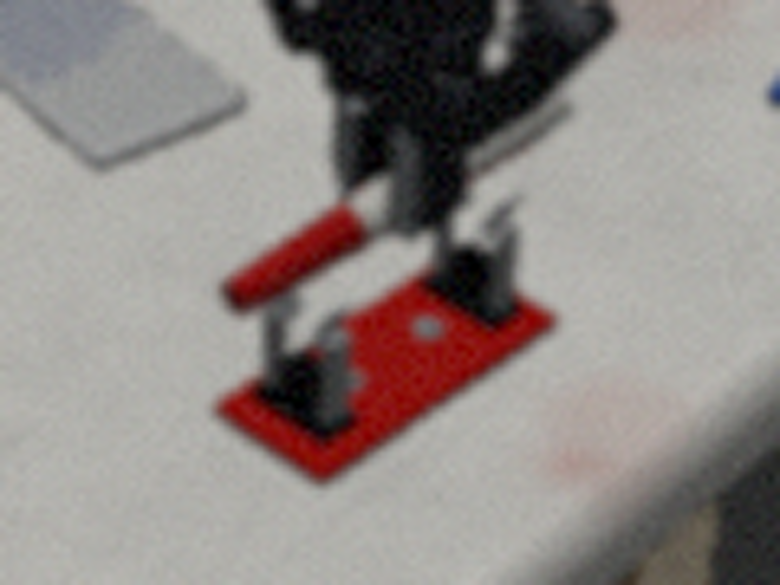

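The pen hovers over both clips. I'll overlay the predicted plate corners and flare tips to verify the lateral position.

Run:
```python
from h import *
s=sensors.observe();p=s['tool_pos'];c='scene'
im=cams.read_camera(c);u,v=map(int,proj(c,p-[0,0,.03]))
cr=cv2.resize(im[v-45:v+45,u-60:u+60],None,fx=6.5,fy=6.5,interpolation=cv2.INTER_CUBIC)
a=np.radians(86.9);L=np.array([np.cos(a),np.sin(a),0]);X=np.array([L[1],-L[0],0])
def d(P,col):
    q=(proj(c,P)-[u-60,v-45]+.5)*6.5;cv2.circle(cr,tuple(int(t) for t in q),3,col,-1)
C=np.array([.4367,-.021,0])
for i in(-1,1):
  for j in(-1,1):
    d(C+L*.052*i+X*.023*j+[0,0,.007],(0,255,0)); d(C+L*.036*i+X*.013*j+[0,0,.054],(255,255,0))
P=p+[0,0,.005]
for t in(-.0675,.0675): d(P+L*t,(255,0,255))
cv2.imwrite('pics/ov.png',cr)
```

```text
(no output)
```

View pics/ov.png

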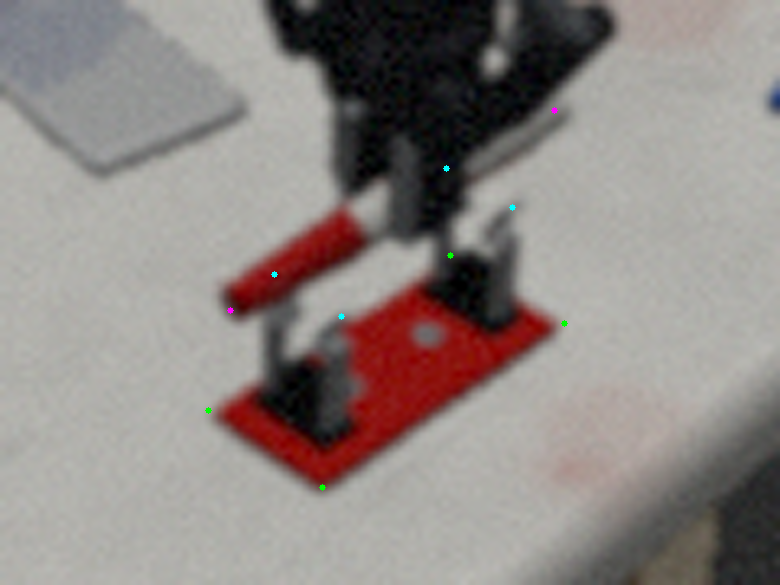

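The overlay agrees to about 1 px (≈1 mm). Pressing in small steps, reading the force after each.

```bash
python3 -m pendant '[[0.001,0,0.006,0,0,0],[0.001,0,0.012,0,0,0],[0.001,0,0.015,0,0,0],[0.001,0,0.015,0,0,0]]'; python3 -m pendant '[[0,0,0.002,0,0,0],[0,0,0.003,0,0,0],[0,0,0.003,0,0,0]]'
```

```text
time: 7.73
tool_pos: [0.4361, -0.021, 0.0448]
tool_rot: [0.726, 0.688, -0.0, -0.0]
ft_force: [0.8, -0.5, -0.3]
opening: 0.0115
time: 7.98
tool_pos: [0.4363, -0.0211, 0.0425]
tool_rot: [0.726, 0.688, 0.0, 0.0]
ft_force: [0.7, -1.6, 1.6]
opening: 0.0111
```

```bash
python3 -m pendant '[[0,0,0.001,0,0,0],[0,0,0.002,0,0,0],[0,0,0.002,0,0,0]]'; python3 -m pendant '[[0,0,0.001,0,0,0],[0,0,0.002,0,0,0],[0,0,0.002,0,0,0]]'
```

```text
time: 8.23
tool_pos: [0.4363, -0.021, 0.0406]
tool_rot: [0.726, 0.688, 0.0, 0.0]
ft_force: [0.3, -0.1, 3.1]
opening: 0.0116
time: 8.48
tool_pos: [0.4364, -0.021, 0.0385]
tool_rot: [0.726, 0.688, 0.0, 0.0]
ft_force: [0.4, 0.3, 0.5]
opening: 0.0113
```

```bash
cat > look.py <<'E'
from h import *
import sys
s=sensors.observe();p=s['tool_pos'];c='scene'
im=cams.read_camera(c);u,v=map(int,proj(c,np.array([.4367,-.021,.03])))
cr=cv2.resize(im[v-45:v+45,u-60:u+60],None,fx=6.5,fy=6.5,interpolation=cv2.INTER_CUBIC)
a=np.radians(86.9);L=np.array([np.cos(a),np.sin(a),0])
q=np.array([.4367,-.021,float(sys.argv[2])])
for P,col in((p+[0,0,.005],(255,0,255)),(q,(0,255,0))):
  for t in(-.0675,.0675):
    w=(proj(c,P+L*t)-[u-60,v-45]+.5)*6.5;cv2.circle(cr,tuple(int(t) for t in w),3,col,-1)
cv2.imwrite(sys.argv[1],cr);print(s['ft_force'],s['opening'],s['time'])
E
python3 look.py pics/p1.png .0335
```

```text
[0.36880257 0.3455517  0.46491098] 0.011348385876876919 8.4833
```

View pics/p1.png

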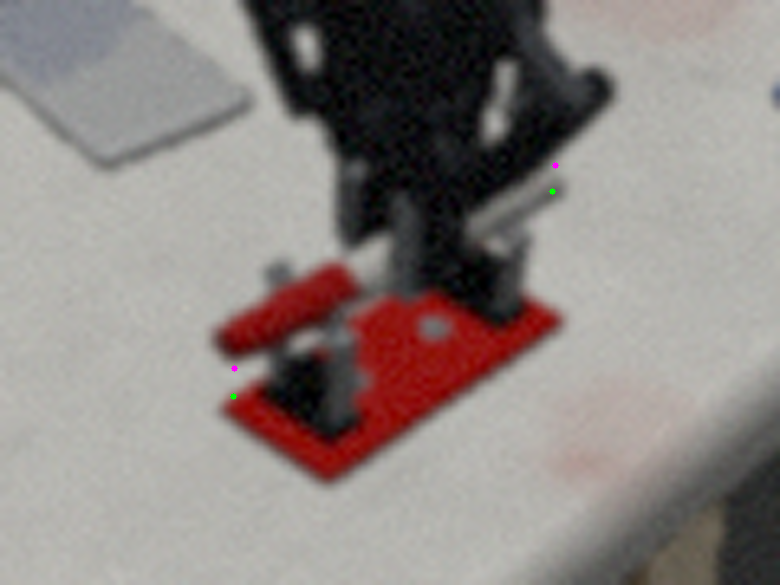

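The scene picture shows the pen pivoting in the grip. The white end, near (560,187), is entering its clip, while the red end at (222,340) still rides on the lips. Once the white side sits on its saddle, pressing the middle down must level the pen, so I continue in small steps.

```bash
python3 -m pendant '[[0,0,0.001,0,0,0],[0,0,0.002,0,0,0],[0,0,0.002,0,0,0]]'; python3 -m pendant '[[0,0,0.001,0,0,0],[0,0,0.002,0,0,0],[0,0,0.002,0,0,0]]';python3 look.py pics/p2.png .0335
```

```text
time: 8.78
tool_pos: [0.4363, -0.021, 0.0364]
tool_rot: [0.726, 0.688, 0.0, 0.0]
ft_force: [1.7, 0.7, 1.6]
opening: 0.0113
time: 9.03
tool_pos: [0.4363, -0.021, 0.0341]
tool_rot: [0.726, 0.688, 0.0, 0.0]
ft_force: [1.8, 0.3, -3.3]
opening: 0.0114
[ 1.79464462  0.2626423  -3.28101277] 0.011412667181867179 9.0333
```

View pics/p2.png

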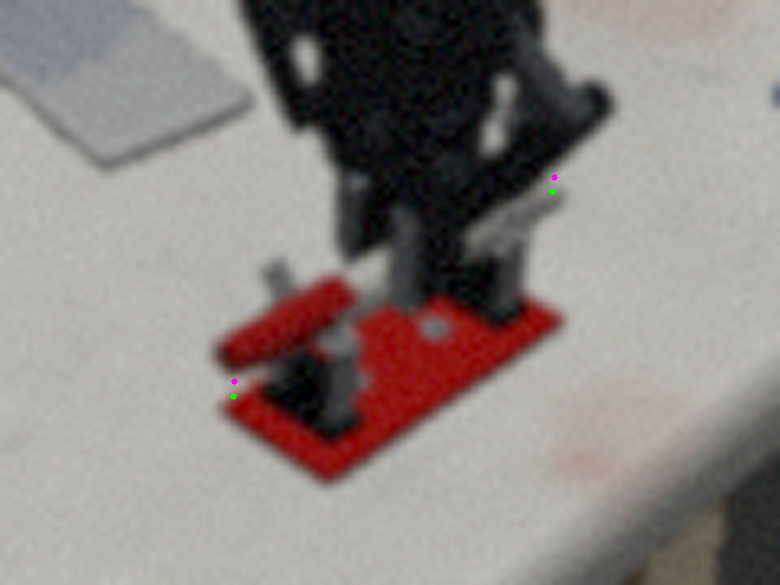

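Force turned negative: a clip is drawing the pen in. Continuing.

```bash
python3 -m pendant '[[0,0,0.001,0,0,0],[0,0,0.002,0,0,0],[0,0,0.002,0,0,0]]'; python3 -m pendant '[[0,0,0.001,0,0,0],[0,0,0.0015,0,0,0],[0,0,0.0015,0,0,0]]';python3 look.py pics/p3.png .0335
```

```text
time: 9.33
tool_pos: [0.4361, -0.021, 0.0322]
tool_rot: [0.726, 0.688, -0.0, -0.0]
ft_force: [2.2, 0.0, -2.4]
opening: 0.0112
time: 9.58
tool_pos: [0.4361, -0.0209, 0.031]
tool_rot: [0.726, 0.688, 0.0, 0.0]
ft_force: [1.7, 0.7, 2.7]
opening: 0.0117
[1.70781871 0.65195348 2.71344707] 0.011692361359707857 9.5833
```

View pics/p3.png

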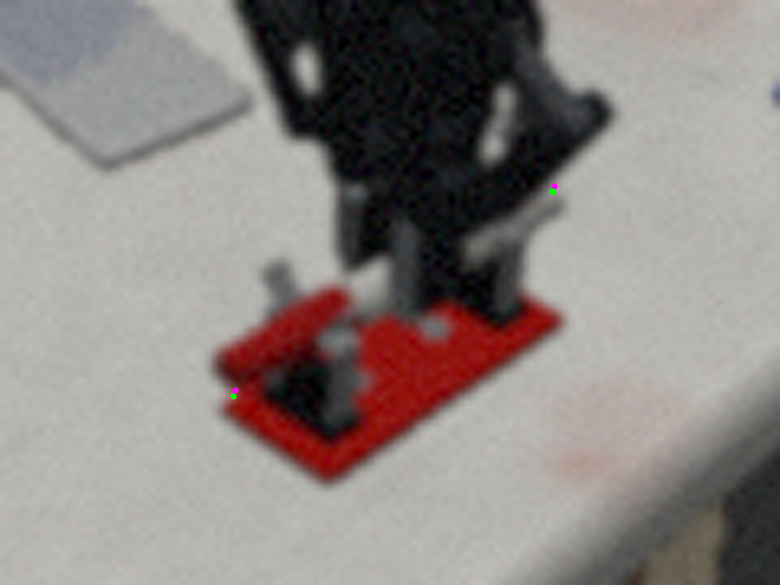

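```bash
python3 -m pendant '[[0,0,0.0007,0,0,0],[0,0,0.0015,0,0,0],[0,0,0.0015,0,0,0]]'; python3 -m pendant '[[0,0,0.0005,0,0,0],[0,0,0.001,0,0,0],[0,0,0.001,0,0,0]]';python3 look.py pics/p4.png .0335
```

```text
time: 9.88
tool_pos: [0.4361, -0.0207, 0.0299]
tool_rot: [0.726, 0.688, 0.0, 0.0]
ft_force: [0.5, 2.3, 7.4]
opening: 0.0114
time: 10.13
tool_pos: [0.4361, -0.0206, 0.0293]
tool_rot: [0.726, 0.688, 0.0, 0.0]
ft_force: [0.5, 3.4, 12.5]
opening: 0.0115
[ 0.54163652  3.36489926 12.48065479] 0.011534983638245191 10.1333
```

View pics/p4.png

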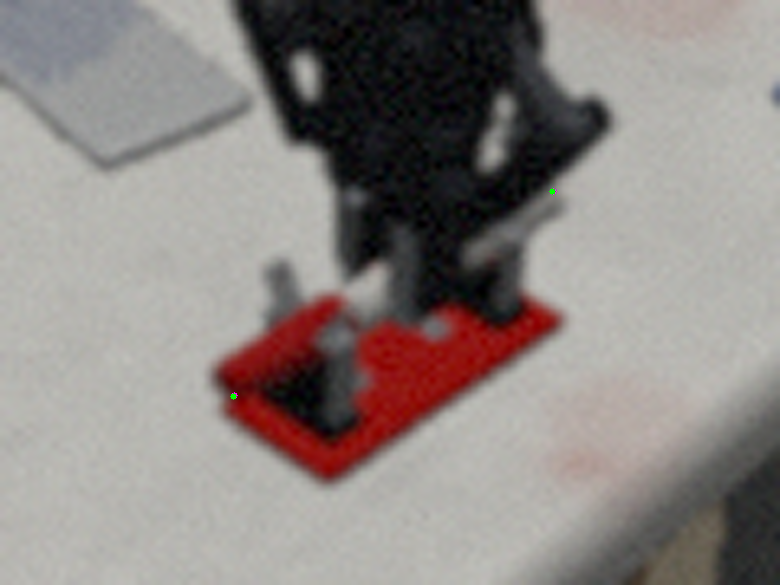

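White side is bottomed and the red side is past the lip peak, held up by the pads' twist friction. I'll not push harder; I'll ease the grip so the pen can level.

```bash
python3 -m pendant '[[0,0,0,0,0,0],[0,0,0,0,0,0],[0,0,0,0,0,0]]' 0 20;python3 look.py pics/p5.png .0335
```

```text
time: 10.43
tool_pos: [0.4362, -0.0206, 0.0293]
tool_rot: [0.726, 0.688, 0.0, 0.0]
ft_force: [0.7, 2.5, 12.3]
opening: 0.0116
[ 0.66280831  2.45890541 12.30597701] 0.01164562324205468 10.4333
```

View pics/p5.png

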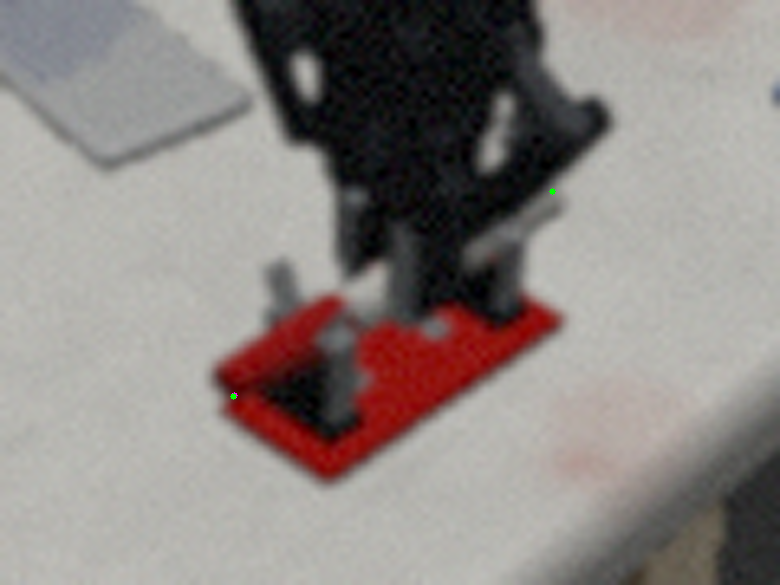

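The tilt measures about 7°, so the red clip is about 9 mm up, right at its peak, and needs about 7–11 N at the middle. Pressing slightly more with the light grip (free to pivot).

```bash
python3 -m pendant '[[0,0,0.0005,0,0,0],[0,0,0.001,0,0,0],[0,0,0.001,0,0,0]]'; python3 -m pendant '[[0,0,0.0005,0,0,0],[0,0,0.001,0,0,0]]'
```

```text
time: 10.73
tool_pos: [0.4365, -0.0201, 0.0285]
tool_rot: [0.726, 0.687, 0.001, 0.0]
ft_force: [-0.1, 7.0, 14.8]
opening: 0.0112
time: 10.9
tool_pos: [0.4365, -0.02, 0.0281]
tool_rot: [0.726, 0.687, 0.001, 0.0]
ft_force: [-2.9, 6.9, 29.0]
opening: 0.0117
```

Force jumped to 29 N, so I'm backing off to look.

```bash
python3 -m pendant '[[0,0,-0.001,0,0,0],[0,0,-0.002,0,0,0],[0,0,-0.002,0,0,0]]';python3 look.py pics/p6.png .0335
python3 - <<'E'
import cv2
from station import cams
im=cams.read_camera('top');cv2.imwrite('pics/top6.png',im)
E
```

```text
time: 11.15
tool_pos: [0.4364, -0.0204, 0.0291]
tool_rot: [0.726, 0.688, 0.001, 0.0]
ft_force: [2.2, 4.4, 9.5]
opening: 0.0109
[2.23354919 4.36912567 9.54646404] 0.010937944858224209 11.15
```

View pics/p6.png

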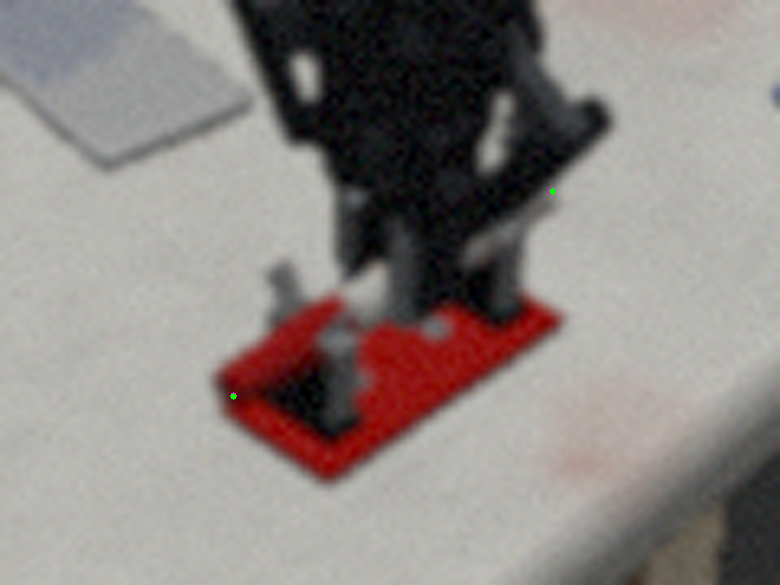

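The red end has come down: it's about 3 mm high, down from about 9, so it's past the lips. I'll relax the push and open, so the clips can draw it in, then inspect.

```bash
python3 -m pendant '[[0,0,-0.001,0,0,0],[0,0,-0.001,0,0,0]]'; python3 -m pendant '[[0,0,0,0,0,0],[0,0,0,0,0,0],[0,0,0,0,0,0],[0,0,0,0,0,0]]' 0.4 ;python3 look.py pics/p7.png .0335
```

```text
time: 11.42
tool_pos: [0.4364, -0.0206, 0.0297]
tool_rot: [0.726, 0.688, 0.0, 0.0]
ft_force: [2.8, 3.5, 5.8]
opening: 0.0113
time: 11.75
tool_pos: [0.4351, -0.0211, 0.029]
tool_rot: [0.726, 0.688, -0.001, -0.001]
ft_force: [-0.5, 0.1, 0.3]
opening: 0.0339
[-0.52085912  0.07639313  0.25114055] 0.03390617496524143 11.75
```

View pics/p7.png

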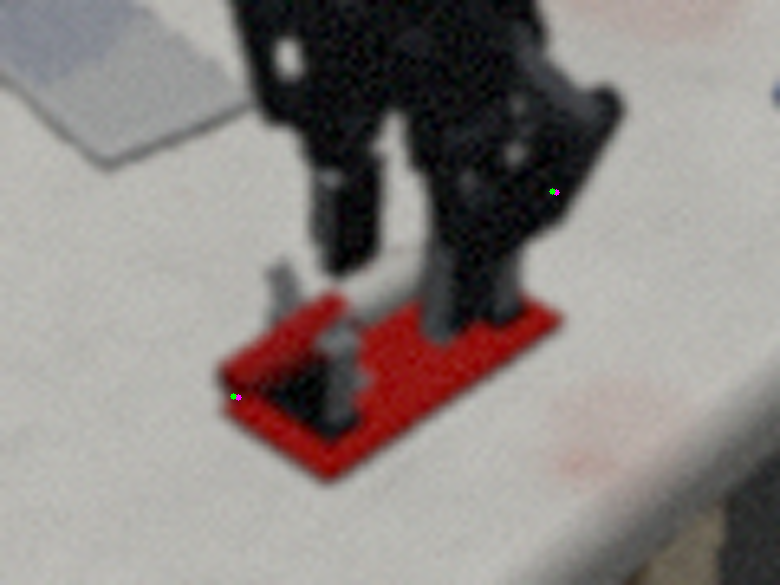

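```bash
python3 -m pendant '[[0,0,-0.015,0,0,0],[0,0,-0.04,0,0,0],[0,0,-0.075,0,0,0],[0,0,-0.1,0,0,0],[0,0,-0.1,0,0,0]]' 0.4; python3 -m pendant '[[0.04,0,0,0,0,0],[0.08,0,0,0,0,0],[0.12,0,0,0,0,0],[0.16,0,0,0,0,0],[0.17,0,0,0,0,0]]' ;python3 look.py pics/p8.png .0335;python3 - <<'E'
from h import *
im=cams.read_camera('top');u,v=313,285
cv2.imwrite('pics/top8.png',cv2.resize(im[v-40:v+40,u-60:u+60],None,fx=6.5,fy=6.5,interpolation=cv2.INTER_CUBIC))
for c in ('top','scene'):
  print(c,[(r['at'],r['confidence']) for r in models.landmark_of(c,'marker_center')],proj(c,(.4367,-.021,.0335)),[(rect(c,r['pixels'],.0335),r['confidence']) for r in models.masks_of(c,'marker_center')])
E
```

```text
time: 12.22
tool_pos: [0.4394, -0.0216, 0.1336]
tool_rot: [0.726, 0.688, 0.003, 0.004]
ft_force: [1.0, 0.0, -0.3]
opening: 0.0339
time: 12.63
tool_pos: [0.4453, 0.1532, 0.1289]
tool_rot: [0.725, 0.689, 0.001, -0.001]
ft_force: [1.0, -0.2, -0.4]
opening: 0.0342
[ 0.96444026 -0.18187539 -0.37970166] 0.034220661777071504 12.6333
top [([309.6, 284.6], 0.6)] [311.8043098  285.27574984] [((array([437.1, -17.4]), array([131.9,  15.1]), 87.49, array([436.9677  , -18.300869], dtype=float32)), 0.82)]
scene [([340.6, 270.2], 0.84)] [338.95384139 270.10363754] [((array([440.5, -21.9]), array([139.4,  21.5]), 85.58, array([441.27997 , -16.218412], dtype=float32)), 0.88)]
```

View pics/p8.png

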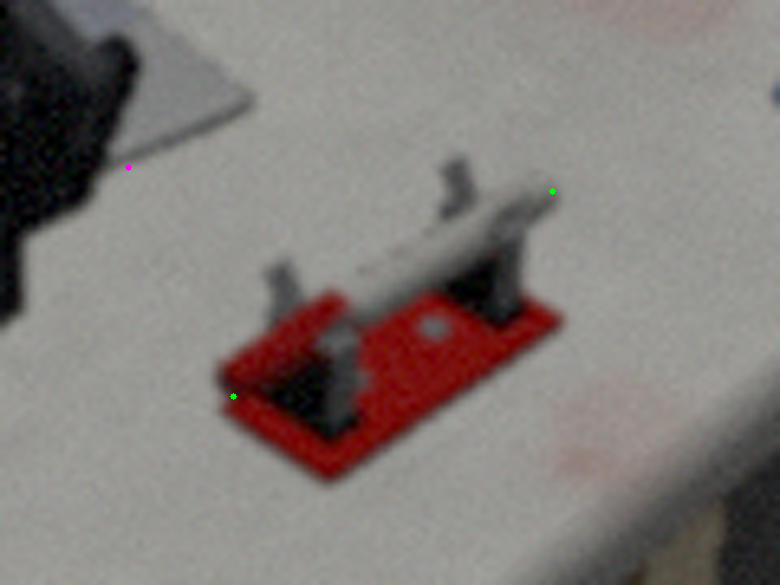

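View pics/top8.png

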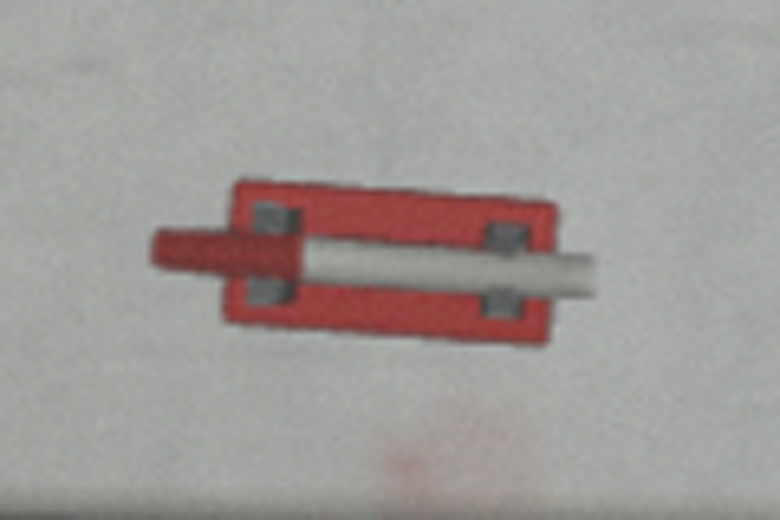

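The pen is now in the clips: the top view shows it along the holder, roughly 4–6 mm toward the red end. I'll check whether it is fully home by overlaying level and red-side-high outlines.

```bash
cat > fit.py <<'E'
from h import *
import sys
a=np.radians(86.9);L=np.array([np.cos(a),np.sin(a),0]);X=np.array([L[1],-L[0],0])
out=[]
for c,C0 in (('scene',0),('top',0)):
  im=cams.read_camera(c);u,v=map(int,proj(c,np.array([.4367,-.021,.03])))
  base=cv2.resize(im[v-45:v+45,u-60:u+60],None,fx=6.5,fy=6.5,interpolation=cv2.INTER_CUBIC)
  for k,(hr,hw,col) in enumerate(((0,0,(0,255,0)),(.006,0,(255,255,0)))):
    cr=base
    pts=[]
    for t in np.linspace(-.0675,.0675,9):
      for th in np.linspace(0,2*np.pi,16):
        tt=t+.0045; h=hw+(hr-hw)*(tt+.036)/.072
        P=np.array([.4367,-.021,.0335+h])+L*tt+X*.0075*np.cos(th)+np.array([0,0,.0075*np.sin(th)])
        pts.append((proj(c,P)-[u-60,v-45]+.5)*6.5)
    hull=cv2.convexHull(np.array(pts,np.float32)).astype(int)
    cv2.polylines(cr,[hull],True,col,1)
  for i in(-1,1):
   for j in(-1,1):
    w=(proj(c,np.array([.4367,-.021,.007])+L*.052*i+X*.023*j)-[u-60,v-45]+.5)*6.5;cv2.circle(cr,tuple(int(t) for t in w),3,(0,255,255),-1)
  cv2.imwrite(f'pics/{sys.argv[1]}_{c}.png',base)
E
python3 fit.py f1
```

```text
(no output)
```

View pics/f1_scene.png

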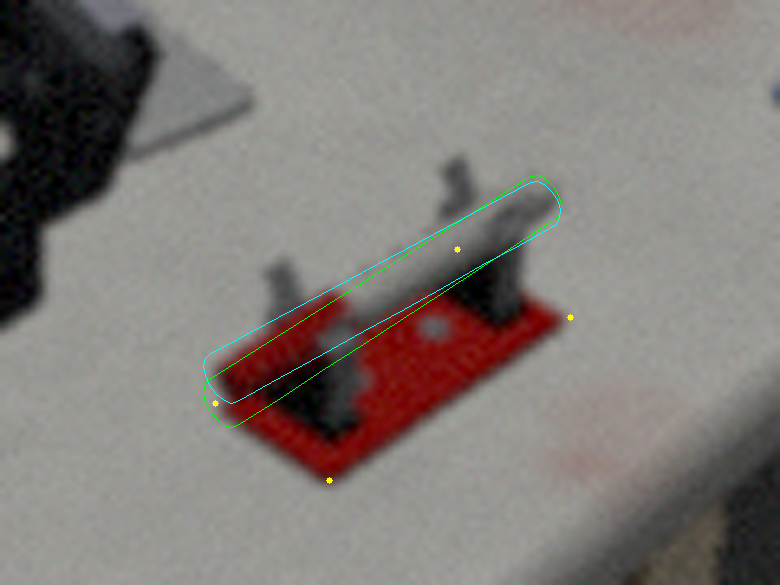

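View pics/f1_top.png

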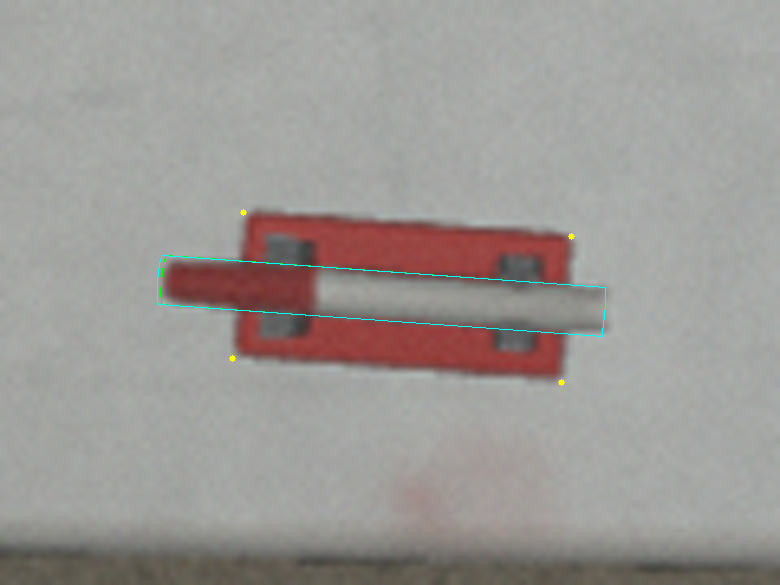

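Run:
```python
from h import *
c='scene';ims=[cams.read_camera(c).astype(float) for _ in range(6)]
im=np.mean(ims,0);u,v=map(int,proj(c,np.array([.4367,-.021,.03])))
cr=im[v-30:v+35,u-45:u+45];cr=np.clip((cr/255)**.6*255*1.2,0,255).astype(np.uint8)
cv2.imwrite('pics/enh.png',cv2.resize(cr,None,fx=8.8,fy=8.8,interpolation=cv2.INTER_CUBIC))
```

```text
(no output)
```

View pics/enh.png

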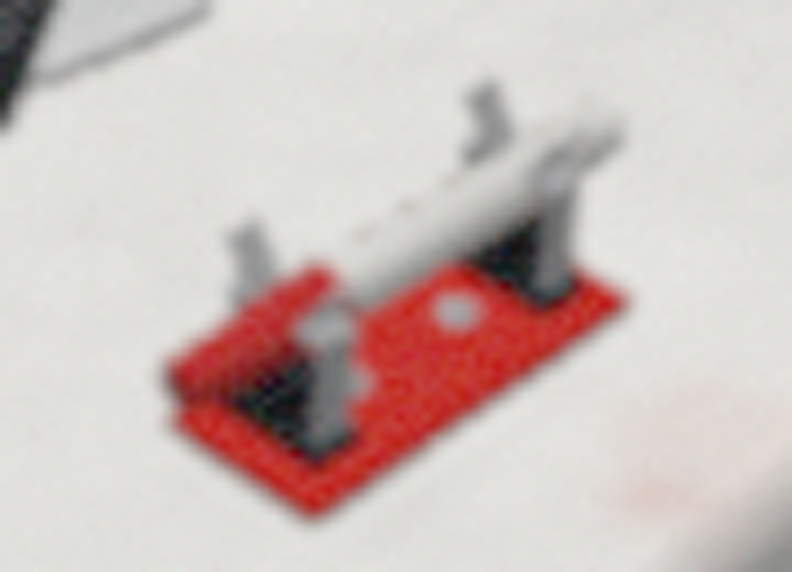

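```bash
cat > edge.py <<'E'
from h import *
c='scene'
im=np.mean([cams.read_camera(c).astype(np.float32) for _ in range(6)],0)
b,g,r=im[...,0],im[...,1],im[...,2]
sat=(r-(b+g)/2)/(r+1)
a=np.radians(86.9);L=np.array([np.cos(a),np.sin(a),0]);X=np.array([L[1],-L[0],0])
def sil(t,h,rad):
    P=np.array([[.4367,-.021,.0335+h]])+L*t
    return np.array([proj(c,P[0]+X*rad*np.cos(th)+np.array([0,0,rad*np.sin(th)])) for th in np.linspace(0,2*np.pi,73)])
def cross(col,y0,y1,up):
    ys=np.arange(y0,y1,.1);v=cv2.remap(sat,np.full((len(ys),1),col,np.float32),ys[:,None].astype(np.float32),cv2.INTER_LINEAR)[:,0]
    i=np.argmax(np.gradient(cv2.GaussianBlur(v[:,None],(1,0+15),3)[:,0]));return ys[i]
ts=np.linspace(-.065,.072,60)
def line(h,rad,top):
    ps=np.array([ (lambda s:s[np.argmin(s[:,1]+.6*s[:,0]*0) if top else np.argmax(s[:,1])])(sil(t,h,rad)) for t in ts]);return ps
# silhouette via hull at each column
def bound(h,rad,col,top):
    P=np.concatenate([sil(t,h,rad) for t in ts[::4]]).astype(np.float32);hull=cv2.convexHull(P)[:,0]
    m=[]
    for p,q in zip(hull,np.roll(hull,-1,0)):
        if (p[0]-col)*(q[0]-col)<0: m.append(p[1]+(q[1]-p[1])*(col-p[0])/(q[0]-p[0]))
    return min(m) if top else max(m)
print('white lower edge vs red plate')
for col in (341,343,345,347,349,351):
    y=bound(0,.007,col,False);y5=bound(.005,.007,col,False)
    m=cross(col,y-7,y+5,0);print(col,'pred0',round(y,2),'pred+5mm',round(y5,2),'meas',round(m,2),'h mm',round(5*(m-y)/(y5-y),2))
print('cap top edge')
for col in (316,318,320,322,324,326,328,330,332,334,336):
    y=bound(0,.0078,col,True);y5=bound(.005,.0078,col,True)
    m=cross(col,y-8,y+6,0);print(col,'pred0',round(y,2),'pred+5',round(y5,2),'meas',round(m,2),'h mm',round(5*(m-y)/(y5-y),2))
E
python3 edge.py
```

```text
white lower edge vs red plate
341 pred0 273.21 pred+5mm 271.22 meas 271.61 h mm 4.01
343 pred0 271.92 pred+5mm 269.93 meas 270.52 h mm 3.52
345 pred0 270.62 pred+5mm 268.64 meas 270.42 h mm 0.5
347 pred0 269.32 pred+5mm 267.35 meas 270.52 h mm -3.04
349 pred0 268.02 pred+5mm 266.06 meas 271.52 h mm -8.9
351 pred0 266.73 pred+5mm 264.77 meas 268.63 h mm -4.85
cap top edge
316 pred0 279.73 pred+5 277.64 meas 279.33 h mm 0.96
318 pred0 278.46 pred+5 276.38 meas 277.46 h mm 2.4
320 pred0 277.19 pred+5 275.12 meas 275.29 h mm 4.58
322 pred0 275.93 pred+5 273.86 meas 274.33 h mm 3.86
324 pred0 274.66 pred+5 272.6 meas 272.56 h mm 5.09
326 pred0 273.39 pred+5 271.34 meas 272.29 h mm 2.67
328 pred0 272.13 pred+5 270.08 meas 271.23 h mm 2.19
330 pred0 270.86 pred+5 268.82 meas 271.36 h mm -1.23
332 pred0 269.6 pred+5 267.56 meas 271.5 h mm -4.67
334 pred0 268.33 pred+5 266.3 meas 273.83 h mm -13.55
336 pred0 267.06 pred+5 265.04 meas 272.46 h mm -13.35
```

The clip-arm tip spread in the top view grew equally at both clips, about 2 mm each compared with empty. That suggests both have snapped, but the scene edge fit suggests the pen may sit 3–4 mm high. I'll measure its height directly with a light touch of the shut fingertips on each side of the middle. If seated, the top should be at z≈0.041.

```bash
python3 plan.py .4376 -.005 .07 -3.1
```

```text
t 13.63 shift [-0.154   0.0006  0.0595] rv [ 0.     -0.      0.0002] tcp [0.4453 0.1488 0.1295] F [ 0.2 -0.6 -0. ] open 0.0345
```

```bash
python3 -m pendant '[[-0.03,0,0,0,0,0],[-0.07,0,0,0,0,0],[-0.11,0,0,0,0,0],[-0.145,0,0.01,0,0,0],[-0.154,0,0.03,0,0,0]]' 0 20; python3 -m pendant '[[0,0,0.015,0,0,0],[0,0,0.03,0,0,0],[0,0,0.03,0,0,0]]'; python3 plan.py .4376 -.005 .05 -3.1
```

```text
time: 14.05
tool_pos: [0.439, -0.0089, 0.101]
tool_rot: [0.727, 0.687, 0.001, 0.003]
ft_force: [1.2, -0.6, -0.3]
opening: -0.0
time: 14.3
tool_pos: [0.435, -0.0053, 0.0674]
tool_rot: [0.726, 0.687, -0.002, -0.002]
ft_force: [-0.1, 0.4, -0.2]
opening: 0.0003
 t 14.3 shift [0.0004 0.0027 0.0174] rv [-0.0049 -0.0003 -0.001 ] tcp [ 0.435  -0.0053  0.0674] F [-0.1  0.4 -0.2] open 0.0003
```

```bash
python3 -m pendant '[[0,0,0.01,0,0,0],[0,0,0.018,0,0,0],[0,0,0.018,0,0,0],[0,0,0.018,0,0,0]]'; python3 -m pendant '[[0,0,0.001,0,0,0],[0,0,0.0015,0,0,0]]'; python3 -m pendant '[[0,0,0.001,0,0,0],[0,0,0.0015,0,0,0]]'
```

```text
time: 14.63
tool_pos: [0.4369, -0.0047, 0.0515]
tool_rot: [0.726, 0.688, -0.0, -0.0]
ft_force: [0.8, 0.7, 0.3]
opening: -0.0002
time: 14.8
tool_pos: [0.4374, -0.0049, 0.0504]
tool_rot: [0.726, 0.688, 0.0, 0.0]
ft_force: [-0.6, 0.2, -0.3]
opening: -0.0001
time: 14.97
tool_pos: [0.4372, -0.005, 0.0487]
tool_rot: [0.726, 0.688, 0.0, 0.0]
ft_force: [0.1, 0.7, 0.6]
opening: 0.0003
```

```bash
python3 -m pendant '[[0,0,0.001,0,0,0],[0,0,0.0015,0,0,0]]'; python3 -m pendant '[[0,0,0.001,0,0,0],[0,0,0.0015,0,0,0]]'; python3 -m pendant '[[0,0,0.001,0,0,0],[0,0,0.001,0,0,0]]'
```

```text
time: 15.13
tool_pos: [0.437, -0.005, 0.047]
tool_rot: [0.726, 0.688, 0.0, 0.0]
ft_force: [-1.0, 1.3, -0.5]
opening: 0.0001
time: 15.3
tool_pos: [0.4369, -0.005, 0.0453]
tool_rot: [0.726, 0.688, -0.0, -0.0]
ft_force: [-0.1, -0.3, 0.1]
opening: 0.0001
time: 15.47
tool_pos: [0.4369, -0.005, 0.0443]
tool_rot: [0.726, 0.688, -0.0, -0.0]
ft_force: [-0.0, -0.2, -0.4]
opening: -0.0002
```

```bash
python3 -m pendant '[[0,0,0.0005,0,0,0],[0,0,0.001,0,0,0]]'; python3 -m pendant '[[0,0,0.0005,0,0,0],[0,0,0.001,0,0,0]]'; python3 -m pendant '[[0,0,0.0005,0,0,0],[0,0,0.0005,0,0,0]]'
```

```text
time: 15.63
tool_pos: [0.437, -0.005, 0.0434]
tool_rot: [0.726, 0.688, 0.0, 0.0]
ft_force: [-0.3, -0.5, -0.1]
opening: -0.0001
time: 15.8
tool_pos: [0.437, -0.005, 0.0425]
tool_rot: [0.726, 0.688, 0.0, 0.0]
ft_force: [-1.1, -0.7, 5.4]
opening: -0.0003
time: 15.97
tool_pos: [0.4375, -0.005, 0.0424]
tool_rot: [0.726, 0.688, 0.0, 0.0]
ft_force: [-0.3, 0.2, 7.4]
opening: 0.0002
```

Red side contacts rigidly at z≈0.0427. Now the white side.

```bash
python3 -m pendant '[[0,0,-0.006,0,0,0],[0,0,-0.006,0,0,0]]'; python3 -m pendant '[[-0.016,0,0,0,0,0],[-0.032,-0.0015,0,0,0,0],[-0.032,-0.0015,0,0,0,0],[-0.032,-0.0015,0.003,0,0,0],[-0.032,-0.0015,0.0045,0,0,0]]';python3 -m pendant '[[0,0,0,0,0,0],[0,0,0.0005,0,0,0]]'; python3 -m pendant '[[0,0,0.0005,0,0,0],[0,0,0.0005,0,0,0]]'
```

```text
time: 16.13
tool_pos: [0.4375, -0.005, 0.0487]
tool_rot: [0.726, 0.688, 0.0, 0.0]
ft_force: [-0.1, -0.1, -0.1]
opening: 0.0003
time: 16.55
tool_pos: [0.4337, -0.0367, 0.0432]
tool_rot: [0.726, 0.687, 0.0, -0.0]
ft_force: [-0.3, 0.9, -0.5]
opening: -0.0004
time: 16.72
tool_pos: [0.4336, -0.0364, 0.0427]
tool_rot: [0.726, 0.688, -0.0, -0.0]
ft_force: [-0.1, 0.2, -0.2]
opening: 0.0
time: 16.88
tool_pos: [0.4337, -0.0365, 0.0424]
tool_rot: [0.726, 0.688, 0.0, -0.0]
ft_force: [-0.1, 1.1, 1.1]
opening: 0.0
```

```bash
python3 -m pendant '[[0,0,0.0005,0,0,0],[0,0,0.0005,0,0,0]]'; python3 -m pendant '[[0,0,0.0005,0,0,0],[0,0,0.0005,0,0,0]]'
```

```text
time: 17.05
tool_pos: [0.4339, -0.0365, 0.0422]
tool_rot: [0.726, 0.688, 0.0, 0.0]
ft_force: [-1.2, 1.5, 5.0]
opening: -0.0002
time: 17.22
tool_pos: [0.4344, -0.0366, 0.0421]
tool_rot: [0.726, 0.688, 0.001, 0.0]
ft_force: [0.2, 1.7, 7.8]
opening: -0.0001
```

Both sides contact rigidly, at 0.0427 and 0.0424. The pen is level and on the saddles, within about 1 mm of the expected height. Retreating and taking a last look.

```bash
python3 -m pendant '[[0,0,-0.01,0,0,0],[0,0,-0.04,0,0,0],[0,0,-0.08,0,0,0],[0,0,-0.1,0,0,0],[0,0,-0.1,0,0,0]]'; python3 -m pendant '[[0.04,0,0,0,0,0],[0.08,0,0,0,0,0],[0.12,0,0,0,0,0],[0.16,0,0,0,0,0],[0.19,0,0,0,0,0]]'; python3 -m pendant '[[0,0,0,0,0,0],[0,0,0,0,0,0],[0,0,0,0,0,0]]'; python3 fit.py f2
```

```text
time: 17.63
tool_pos: [0.4373, -0.0375, 0.1457]
tool_rot: [0.726, 0.688, 0.003, 0.004]
ft_force: [0.5, 0.3, 0.6]
opening: 0.0001
time: 18.05
tool_pos: [0.4434, 0.1552, 0.1406]
tool_rot: [0.726, 0.688, -0.0, -0.0]
ft_force: [-0.0, 0.9, 0.2]
opening: 0.0001
time: 18.3
tool_pos: [0.4431, 0.1524, 0.1405]
tool_rot: [0.726, 0.688, -0.001, -0.0]
ft_force: [-0.3, -0.1, -1.3]
opening: 0.0002
```

View pics/f2_scene.png

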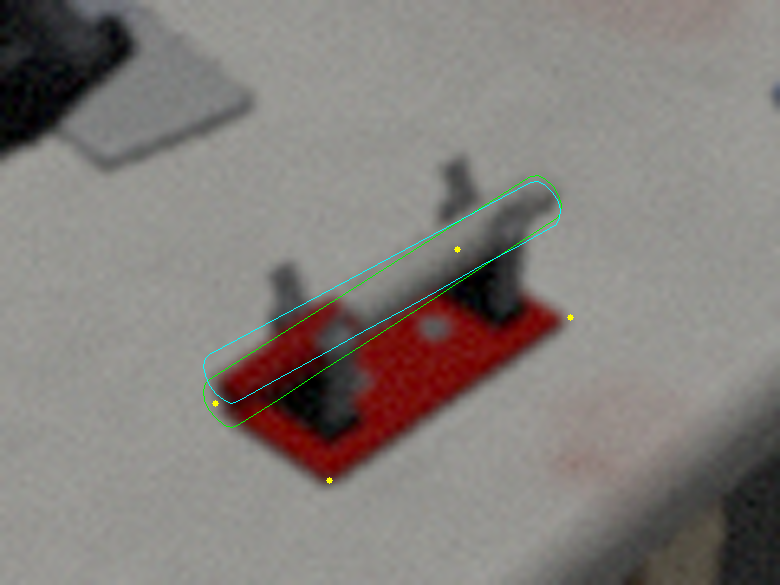

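View pics/f2_top.png

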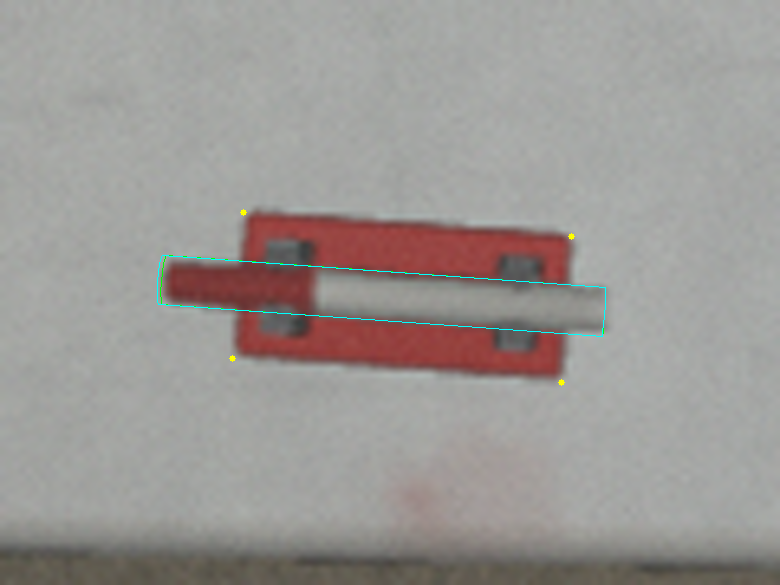

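The red cap now sits visibly lower: the red clip arms narrowed to 97 px, equal to the white clip. So the light touch seated it fully. I'll re-measure the edges and compare both clips.

```bash
python3 edge.py | grep -E "^(34[13]|32|318|cap)"
python3 - <<'E'
from h import *
im=np.mean([cams.read_camera('top').astype(float) for _ in range(4)],0);u,v=314,286
cr=np.clip((im[v-25:v+25,u-40:u+40]/255)**.6*306,0,255).astype(np.uint8)
im0=cv2.imread('pics/top0.png').astype(float);c0=np.clip((im0[v-25:v+25,u-40:u+40]/255)**.6*306,0,255).astype(np.uint8)
cv2.imwrite('pics/cmp.png',cv2.resize(np.vstack([c0,cr]),None,fx=6,fy=6,interpolation=cv2.INTER_CUBIC))
E
```

```text
341 pred0 273.21 pred+5mm 271.22 meas 272.41 h mm 2.01
343 pred0 271.92 pred+5mm 269.93 meas 271.22 h mm 1.76
cap top edge
318 pred0 278.46 pred+5 276.38 meas 279.36 h mm -2.16
320 pred0 277.19 pred+5 275.12 meas 276.49 h mm 1.68
322 pred0 275.93 pred+5 273.86 meas 274.63 h mm 3.14
324 pred0 274.66 pred+5 272.6 meas 273.56 h mm 2.67
326 pred0 273.39 pred+5 271.34 meas 273.3 h mm 0.24
328 pred0 272.13 pred+5 270.08 meas 272.23 h mm -0.25
```

View pics/cmp.png

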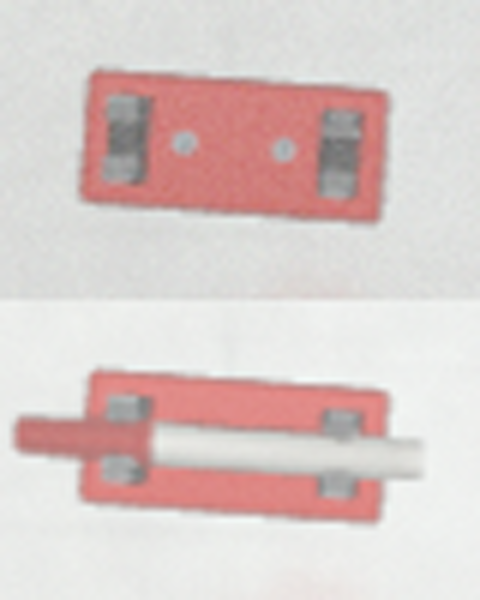

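Arm spans are now back to the empty spread at both clips (≈87–90 px, empty 90 px). A final light touch on both sides will confirm the height after the change.

```bash
python3 plan.py .4376 -.006 .05 -3.1; python3 -m pendant '[[-0.03,0,0,0,0,0],[-0.07,0,0,0,0,0],[-0.11,0.0,0,0,0,0],[-0.15,0.001,0.01,0,0,0],[-0.158,0.002,0.03,0,0,0]]'; python3 -m pendant '[[0,0,0.02,0,0,0],[0,0,0.04,0,0,0],[0,0,0.06,0,0,0],[0,0,0.06,0,0,0],[0,0,0.06,0,0,0]]'; python3 plan.py .4376 -.006 .044 -3.1
```

```text
t 18.9 shift [-0.1588  0.0022  0.0915] rv [ 0.0002 -0.0001 -0.0003] tcp [0.4441 0.1526 0.1415] F [ 0.2  0.5 -0.3] open 0.0002
time: 19.32
tool_pos: [0.4395, -0.0098, 0.1131]
tool_rot: [0.727, 0.687, 0.001, 0.003]
ft_force: [-0.6, 0.3, 0.4]
opening: 0.0001
time: 19.73
tool_pos: [0.4366, -0.005, 0.0508]
tool_rot: [0.726, 0.688, -0.001, -0.001]
ft_force: [0.2, -0.2, -0.1]
opening: 0.0004
 t 19.73 shift [-0.001   0.0011  0.0068] rv [-0.0029 -0.0002  0.    ] tcp [ 0.4366 -0.005   0.0508] F [ 0.2 -0.2 -0.1] open 0.0004
```

```bash
python3 -m pendant '[[0,0,0.003,0,0,0],[0,0,0.006,0,0,0],[0,0,0.007,0,0,0],[0,0,0.007,0,0,0]]'; python3 -m pendant '[[0,0,0.0007,0,0,0],[0,0,0.0007,0,0,0]]'; python3 -m pendant '[[0,0,0.0007,0,0,0],[0,0,0.0007,0,0,0]]'
```

```text
time: 20.07
tool_pos: [0.4379, -0.0049, 0.0449]
tool_rot: [0.726, 0.688, 0.0, 0.0]
ft_force: [-0.9, -0.2, 0.6]
opening: -0.0002
time: 20.23
tool_pos: [0.4377, -0.005, 0.044]
tool_rot: [0.726, 0.688, 0.0, 0.0]
ft_force: [0.2, 0.9, 1.5]
opening: 0.0001
time: 20.4
tool_pos: [0.4375, -0.005, 0.0431]
tool_rot: [0.726, 0.688, 0.0, 0.0]
ft_force: [0.2, 0.7, 0.2]
opening: 0.0001
```

```bash
python3 -m pendant '[[0,0,0.0006,0,0,0],[0,0,0.0006,0,0,0]]'; python3 -m pendant '[[0,0,0.0006,0,0,0],[0,0,0.0006,0,0,0]]'
```

```text
time: 20.57
tool_pos: [0.4376, -0.005, 0.0426]
tool_rot: [0.726, 0.688, 0.0, 0.0]
ft_force: [0.2, 0.2, 3.6]
opening: 0.0003
time: 20.73
tool_pos: [0.438, -0.005, 0.0424]
tool_rot: [0.726, 0.688, 0.0, 0.0]
ft_force: [-1.3, 0.0, 7.9]
opening: -0.0001
```

Red side again stops rigidly at 0.0426, matching the white side at 0.0424. The pen is level and home. Retreating and handing in.

```bash
python3 -m pendant '[[0,0,-0.01,0,0,0],[0,0,-0.04,0,0,0],[0,0,-0.08,0,0,0],[0,0,-0.1,0,0,0],[0,0,-0.1,0,0,0]]'; python3 -m pendant '[[0.04,0,0,0,0,0],[0.08,0,0,0,0,0],[0.12,0,0,0,0,0],[0.15,0,0,0,0,0],[0.15,0,0,0,0,0]]'; python3 -m pendant '[[0,0,0,0,0,0],[0,0,0,0,0,0]]'; python3 fit.py f3
```

```text
time: 21.15
tool_pos: [0.441, -0.0054, 0.146]
tool_rot: [0.726, 0.688, 0.003, 0.004]
ft_force: [0.7, 0.4, -0.6]
opening: -0.0001
time: 21.57
tool_pos: [0.4458, 0.1493, 0.1411]
tool_rot: [0.725, 0.689, 0.001, -0.001]
ft_force: [-0.1, 0.1, -0.0]
opening: 0.0001
time: 21.73
tool_pos: [0.4446, 0.1443, 0.1409]
tool_rot: [0.726, 0.688, -0.001, -0.0]
ft_force: [0.0, 0.6, -0.4]
opening: -0.0001
```

View pics/f3_scene.png

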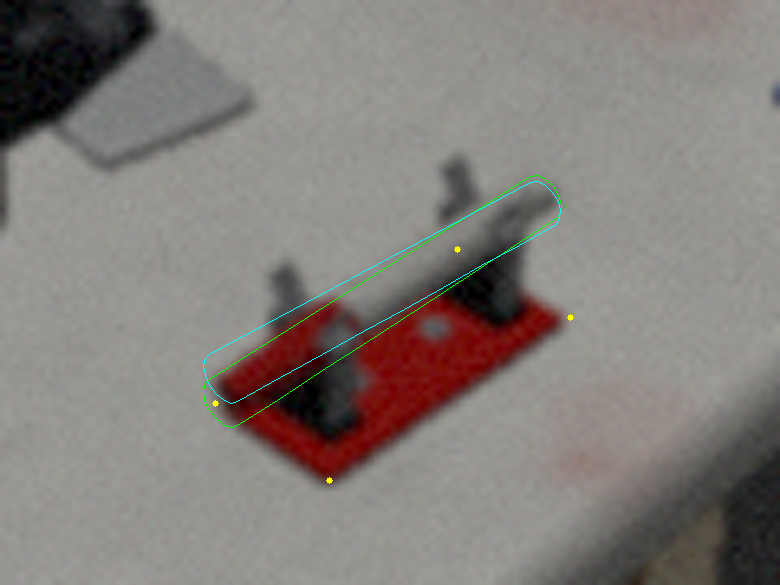

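The pen follows the level, seated outline (green) at both ends, and the gripper is well clear.

```bash
python3 -c "
from station import ticket;print(ticket.close_job())"
```

```text
the job is handed in; nothing more can be done
None
```

The red and white marker is in the clips of the smaller red-base holder, and I handed the job in at about 22 s. My last checks show it lying home and level, with the gripper clear and touching nothing.

**How the press went:** the pen pivoted in the grip, so the white side went in first and the red side later. The wrist force reached 29 N for a moment while the red side was still not fully in, which is over the 7–11 N expected. I backed off, let go and then lightly touched the pen with the shut fingertips (up to about 8 N). In the pictures taken after that, the red side sat lower.

**Last checks:**
- **Height:** the pen's top stops the fingertips rigidly at 0.0426 m on the red side and 0.0424 m on the white side. A seated pen should be at about 0.041, so it is level and about 1 mm high by this measure.
- **Clips:** the arms at both clips are back to about the same spread as when the holder was empty.
- **Disagreements:** the scene-camera edge fit still puts the pen about 2 mm high, which is under one pixel. The red-side touch height was the same before and after the pictures showed the cap drop, and I can't explain that.
- **Position along the holder:** the pen sits about 4–5 mm toward its red end from centre, over both clips. I left it there.

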